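# Open the shutter ring and load the M12 screw

## Task

Turn the knurled black shutter ring on the leaning barrel until it clicks in with its white line at the red mark, so that the window in the ring opens the pocket below, and let go of it. Then stand the middle-sized black screw, head down, fully home in the pocket and leave it there. Keep the ring at the red mark and leave the other two screws standing.

Things in the scene. Friction and masses are not known exactly. Their poses are not given: they have to be found in the camera images.
- stand: The loading stand, bolted to the bench: grey foot plate 150 x 110 x 12 mm with a boss and an aluminium barrel that leans 30 degrees from vertical towards the stand's own -x side (roughly towards the robot). Origin on the bench, straight below the middle of the barrel's flange, z up; the foot plate reaches from -55 to +95 mm in x, +-55 mm in y; the flange (76 mm across, top face centre 85 mm above the bench) is the part just under the ring. Fixed.
- ring (a joint): Angle (rad) of the shutter ring about the barrel's axis; 0 = white line at the red mark, growing counterclockwise as seen looking down on the ring's top. Spring detents (clicks) at -1.05, -0.52, 0 and +0.52 rad (30 degrees apart), shown by ticks on the flange, the one at 0 red; hard stops at -1.2 and +0.65. It starts somewhere between -1.2 and -0.42. Passing from one click to the next takes about 0.3 N m; within about 0.1 rad of a click it pulls itself in and stays there.
- ring_axis (a point): Point on the ring's axis at half the ring's height, fixed to the barrel. Its z axis is the barrel's axis, pointing up out of the barrel; its x axis points from the red mark side across the barrel. The knurled black ring is 60 mm in outer diameter and reaches from 12 mm below to 13 mm above this point along the axis; 1 mm below the ring lies the flange (radius 38 mm), and nothing stands beside or above the ring.
- white_line (a point): The white line on the outside of the ring (30 mm from the axis, half height); turns with the ring. It lies on the same bearing as the round window (24 mm) in the ring's 4 mm thick top cover.
- red_mark (a point): The red mark on the edge of the flange, 38 mm from the axis, on the low side that faces the robot.
- pocket_mouth (a point): Centre of the pocket's mouth, level with the top of the ring, 13.5 mm from the ring's axis on the red mark's side, fixed to the barrel; z is the pocket's axis, parallel to the barrel's, pointing out. The pocket is a round bore 22 mm in diameter, 26 mm deep from here to its floor (the ring's cover being the top 4 mm of that). When the ring is not at the red mark its cover shuts the pocket.
- pocket_floor (a point): Centre of the pocket's flat floor; same axes as pocket_mouth.
- screw_m12: The middle-sized black socket screw, 57 mm tall, standing on its head on the bench, 60 g: head 18 mm in diameter and 12 mm tall at the bottom, shank about 12 mm in diameter above, tapering slightly as felt by the fingers (from about 17 to 12 mm). Origin at the centre of the head's flat end (on the bench), z up along the shank.
- screw_m16: The largest black screw, 76 mm tall, 24 mm head, standing on its head; leave it standing. Origin at the bottom, z up.
- screw_m10: The smallest black screw, 45 mm tall, 15 mm head, standing on its head; leave it standing. Origin at the bottom, z up.
There are look-alikes about, which are no part of the job. Leave any orange or yellow look-alike of the screw_m16 alone.

How it is judged (in metres and radians):
On the way, in this order (a step that is already met when the one before it is completed fails the run):
1. the ring has clicked in at the red mark and the fingers have let go of it (value of joint ring between -0.1 and 0.1 rad and contact force between the fingers and ring below 0.05 N), for 0.2 s.
2. the middle-sized screw stands head down on the pocket's floor (z of screw_m12 in the frame of pocket_floor between -0.004 and 0.006 m and distance between screw_m12 and pocket_floor below 0.008 m), for 0.2 s.
At the end, for the whole second after the job is handed in: The ring rests within 0.1 rad (6 degrees) of the red mark; the middle-sized screw stands head down in the pocket, its head's end within 6 mm of the floor and 8 mm of the floor's centre, in line with the pocket within 0.25 rad, at rest and released; the other two screws still stand upright (value of joint ring between -0.1 and 0.1 rad and distance between screw_m12 and pocket_floor below 0.008 m and z of screw_m12 in the frame of pocket_floor below 0.006 m and angle between the z axis of screw_m12 and the z axis of pocket_floor, either way round below 0.25 rad and linear speed of screw_m12 below 0.02 m/s and angle between each of screw_m16, screw_m10's own z axis and vertical below 0.3 rad); the robot touches nothing.
It fails at once if one of the other two screws is knocked over (angle between any of screw_m16, screw_m10's own z axis and vertical above 0.6 rad).
It also fails if it takes over 48 s, if anything falls off the work surface, if the arm or the gripper's body presses on something with over 40 N, if the wrist force passes 120 N, or if a joint passes its speed limit or range.

## Robot

A 6-joint arm with a two-finger parallel gripper is mounted at the origin on the work surface; the furniture and walls round the work are solid. World frame = base frame: x ahead of the robot, y to its left, z up, the work surface at z = 0. Lengths are in mm, angles in rad, forces in N, time in s.
With the tool pointing down it reaches from about 350 to 925 mm from the base axis. Payload 6.4 kg.
Tool frame: the origin (TCP) lies on the centre line of the jaws, within the pads' length; the fingertips stand ctrl.nose_length ahead of it and the grasp point (between the pads) lies 5 mm behind it (ctrl.nose_length is the distance from the TCP to the fingertips, in mm); z points along the fingers, y is the direction in which the jaws open and shut (so a half turn about z gives the same grasp; the last joint's range is limited). The gripper opens to 85 mm and grips with 20 to 120 N. Pads are 22 mm wide; open, the fingers measure 114 mm over their backs; the gripper's body (76 mm by 85 mm) begins 54 mm behind the grasp point. The pads swing forward as they close: fully open they stand 13 mm farther back than shut.
Start: joints at [1.164, 0.245, 1.558, -0, 1.339, -0.174], TCP at [149.953, 632.478, 245.29] pointing down, gripper open.
Joint ranges: [-3.13, 3.13], [-1.02, 2.26], [0.13, 2.54], [-0.95, 4.09], [0.21, 2.88], [-2.74, 2.74]. Speed limits (rad/s): [2.57, 2.57, 3.14, 3.14, 3.14, 3.14].

## Interface

Orientations are given as [roll, pitch, yaw] about the fixed x, y, z axes, in that order (R = Rz(yaw) Ry(pitch) Rx(roll)).
In Python, from rig import ctrl gives the robot as it stands.
- The arm moves only by the tool jog_arm, never from a script. Its argument "deltas" is a list of rows, each an object of numbers: "fingers": the closure, from 0 (fully open) to 1 (shut); "dx", "dy", "dz": the shift along the world's x, y, z in mm; "rx", "ry", "rz": the turn, a rotation vector about the world's x, y, z in degrees. A call has 1 to 10 rows; each row shifts and turns the commanded pose from where the row before left it; what a row does not reach is not made up. A row lasts 1/8 s, in which the tool goes at most 62.5 mm and 10.7 degrees, less where a joint would pass 70% of its speed; a pose out of reach is approached as far as the arm can. A call with a gripper value outside its range is refused whole. The fingers move at their own pace and stop on an object; "squeeze" is the grip in N (left out, the last holds). Time passes only in rows, so rows that do not move let the fingers close. It gives the time, the measured TCP pose, the force and the opening at its end, in the units of the state.
- ctrl.get_state(): the state, without advancing time (a new reading comes with each control period).
- ctrl.get_image(name): name is "scene" or "side" or "wrist"; returns a dict with "img" (400x640x3 uint8, red, green, blue), "z_map" (400x640 float32, mm along the optical axis (not along the pixel's ray), 0 where there is no reading), "fx", "fy", "cx", "cy" (pixels), "R" (3x3) and "t" (3): a world point X has camera coordinates R X + t. Camera axes: x right, y down, z forward; pixel columns grow to the right and rows downward; lengths in mm; the calibration is good to about 2 mm. The wrist camera is an equidistant fisheye: a pixel r from the principal point sees the ray r / f radians off the axis. A picture is of the moment at which its call begins.
- ctrl.hand_in(): hands the job in, once; it reports no verdict.
Trained networks look in a picture, given as the dict that the camera call returned (one of the last four; its "shot" number tells which), for a name from the list of things; names that differ only in an ending like _2 or _b are one class to them, and where a whole thing is asked for, a point or a joint stands for the part that bears it (a point fixed in the world has none). Each returns a list of dicts, best first, with "confidence" (0 to 1); they miss things now and then, are a little off and sometimes report something else, mostly with a low value. They report only what shows in the picture. A call takes as long as a camera call. They do not tell look-alikes from the thing itself.
- ctrl.recognise(picture, name): "rect" ([left, top, right, bottom] in pixels, round what is visible of it).
- ctrl.mark_of(picture, name): "pixel" ([column, row] in pixels: a listed point, or the origin of a listed thing).
The state is a dict: "time": time; "joints": joint angles; "qd": joint speeds; "joint_efforts": joint torques, N m; "ee_pos": TCP position; "tcp_rot": TCP orientation; "wrist_force": force on the tool from outside, world axes, zero at the start; "wrist_torque": the same for the moment, N m; "opening": opening from 0.0 (shut) to 1.0 (fully open).
Only numpy, scipy, OpenCV 4.12 (cv2) and the standard library are available. Lean on these libraries where they do the work, as an engineer would, in place of code of your own. Each camera call takes 0.05 s, during which the arm holds its last target.

## Working session

There is one attempt and no reset: what is moved stays moved. The work goes in short steps, Python scripts to look and compute and a tool call to move; the robot and the scene stay as the last step left them, time stands still between calls to the robot, and variables do not carry over. Pictures are saved under pics/ and viewed, and the job is handed in when it is done.

Besides the shell and the picture viewer there is one more tool, called after ">>>" in YAML: its name, and indented under it one key for each argument. jog_arm: Moves the arm, as the interface text tells. Its arguments: {"type":"object","properties":{"deltas":{"type":"array","items":{"type":"object","properties":{"fingers":{"type":"number"},"dx":{"type":"number"},"dy":{"type":"number"},"dz":{"type":"number"},"rx":{"type":"number"},"ry":{"type":"number"},"rz":{"type":"number"}}}},"squeeze":{"type":"number"}},"required":["deltas"]}

```bash
ls; mkdir -p pics; cat > h.py <<'E'
import numpy as np, cv2
from rig import ctrl
def save(p,name): cv2.imwrite('pics/'+name, cv2.cvtColor(p['img'],cv2.COLOR_RGB2BGR))
def w(p,u,v,z=None):
    z = float(p['z_map'][int(round(v)),int(round(u))]) if z is None else z
    c=np.array([(u-p['cx'])/p['fx']*z,(v-p['cy'])/p['fy']*z,z])
    return np.array(p['R']).T@(c-np.array(p['t']))
def proj(p,X):
    c=np.array(p['R'])@np.array(X)+np.array(p['t']); return np.array([p['fx']*c[0]/c[2]+p['cx'],p['fy']*c[1]/c[2]+p['cy']])
E
python3 - <<'E'
from h import *
np.set_printoptions(precision=1,suppress=True)
print(ctrl.nose_length, ctrl.get_state())
for n in ['scene','side']:
    p=ctrl.get_image(n); save(p,n+'0.png'); print(n,p['fx'],p['cx'],p['cy'],np.array(p['R']),p['t'], 'campos',-np.array(p['R']).T@np.array(p['t']))
    for k in ['stand','ring_axis','white_line','red_mark','pocket_mouth','screw_m12','screw_m16','screw_m10']:
        print(k,[(np.round(d['pixel']),round(d['confidence'],2)) for d in ctrl.mark_of(p,k)][:4],[(np.round(d['rect']),round(d['confidence'],2)) for d in (ctrl.recognise(p,k) if 'screw' in k else [])][:4])
E
```

```text
pics
14.0 {'time': 0.0, 'joints': array([ 1.2,  0.2,  1.6, -0. ,  1.3, -0.2]), 'qd': array([ 0.,  0.,  0., -0.,  0.,  0.]), 'joint_efforts': array([  0. , -43. , -32.6,  -0. ,   0. ,   0. ]), 'ee_pos': array([149.7, 632. , 244.2]), 'tcp_rot': array([-3.1, -0. ,  2.9]), 'wrist_force': array([ 0.2, -0.2, -0.9]), 'wrist_torque': array([-0. , -0.1, -0. ]), 'opening': 1.0012050822365568}
scene 377.9100615053738 319.49094420389764 195.26634442639633 [[ 0.5 -0.9 -0. ]
 [-0.7 -0.3 -0.7]
 [ 0.6  0.3 -0.7]] [-181.5  393.1  607.1] campos [ -20.1 -220.1  712.2]
stand [(array([289., 203.]), 0.72)] []
ring_axis [(array([285., 175.]), 0.8)] []
white_line [(array([276., 185.]), 0.87), (array([334., 236.]), 0.46)] []
red_mark [(array([279., 191.]), 0.69)] []
pocket_mouth [(array([284., 175.]), 0.83), (array([285., 174.]), 0.32)] []
screw_m12 [(array([382., 258.]), 0.71), (array([349., 215.]), 0.59), (array([373., 224.]), 0.57), (array([323., 255.]), 0.54)] [(array([315., 231., 327., 264.]), 0.75), (array([379., 243., 390., 262.]), 0.65), (array([368., 212., 381., 226.]), 0.52), (array([342., 195., 35
[... 1151 characters left out ...]
 (array([281., 242., 293., 277.]), 0.8), (array([356., 262., 365., 282.]), 0.69), (array([330., 287., 338., 314.]), 0.62)]
screw_m16 [(array([288., 274.]), 0.9), (array([345., 264.]), 0.66), (array([363., 280.]), 0.58), (array([319., 268.]), 0.57)] [(array([312., 234., 323., 271.]), 0.8), (array([281., 242., 293., 277.]), 0.8), (array([356., 262., 365., 282.]), 0.69), (array([330., 287., 338., 314.]), 0.62)]
screw_m10 [(array([288., 274.]), 0.9), (array([345., 264.]), 0.66), (array([363., 280.]), 0.58), (array([319., 268.]), 0.57)] [(array([312., 234., 323., 271.]), 0.8), (array([281., 242., 293., 277.]), 0.8), (array([356., 262., 365., 282.]), 0.69), (array([330., 287., 338., 314.]), 0.62)]
```

View pics/scene0.png

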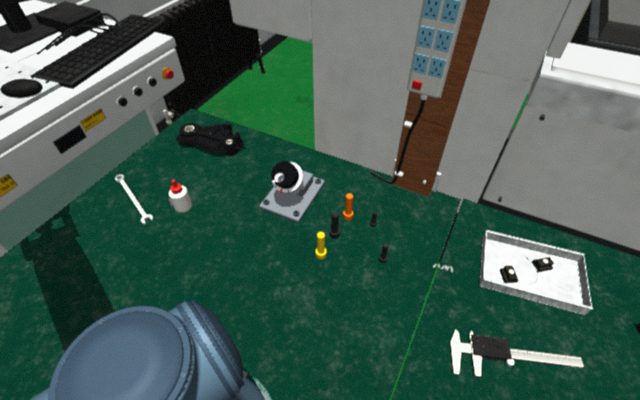

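View pics/side0.png

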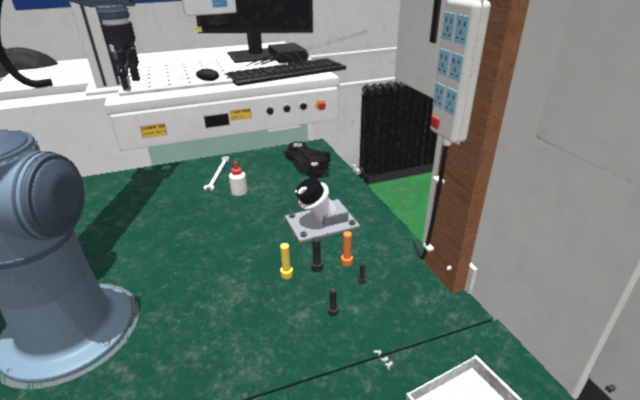

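```bash
python3 - <<'E'
import cv2
a=cv2.imread('pics/scene0.png')[150:275,250:410]; b=cv2.imread('pics/side0.png')[165:325,250:410]
cv2.imwrite('pics/sc_crop.png',cv2.resize(a,None,fx=5,fy=5,interpolation=2)[:600]); cv2.imwrite('pics/si_crop.png',cv2.resize(b,None,fx=3.75,fy=3.75,interpolation=2))
E
```

```text
(no output)
```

View pics/sc_crop.png

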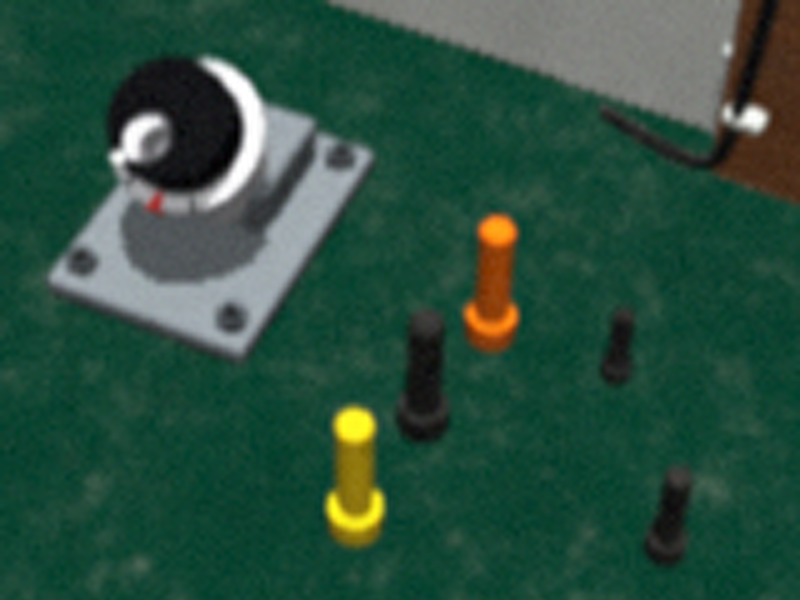

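View pics/si_crop.png

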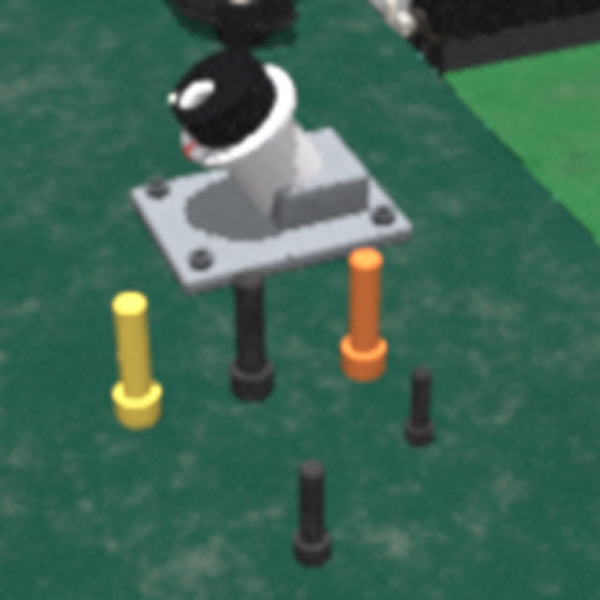

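The scene picture shows three black screws: the largest at (335,235), the smallest at (373,224) and the middle one at (382,258). The orange (349,215) and yellow (323,255) ones are look-alikes. The ring's white line, at (276,185), is clockwise of the red mark at (281,191).

```bash
cat > m.py <<'E'
from h import *
np.set_printoptions(precision=1,suppress=True)
def onplane(p,uv,z):
    a=w(p,*uv,100.);b=w(p,*uv,1000.); s=(z-a[2])/(b[2]-a[2]); return a+s*(b-a)
def tri(ps,uvs):
    A=[];B=[]
    for p,(u,v) in zip(ps,uvs):
        P=np.array([[p['fx'],0,p['cx']],[0,p['fy'],p['cy']],[0,0,1]])@np.c_[np.array(p['R']),np.array(p['t'])]
        for r,x in ((0,u),(1,v)):
            m=P[r]-x*P[2]; m=m/np.linalg.norm(m[:3]); A.append(m[:3]);B.append(-m[3])
    X,res,_,_=np.linalg.lstsq(np.array(A),np.array(B),rcond=None); return X,res
E
python3 - <<'E'
from m import *
p=ctrl.get_image('scene');q=ctrl.get_image('side')
for k in ['stand','ring_axis','white_line','red_mark','pocket_mouth']:
    a=ctrl.mark_of(p,k);b=ctrl.mark_of(q,k)
    if a and b: print(k,tri([p,q],[a[0]['pixel'],b[0]['pixel']]),a[0]['pixel'],b[0]['pixel'])
for c in (p,q):
    print([ (np.round(d['pixel'],1),onplane(c,d['pixel'],0),round(d['confidence'],2)) for d in ctrl.mark_of(c,'screw_m12')])
# plate
from math import *
allp=[]
for c,box in ((p,(255,165,330,225)),(q,(280,180,365,242))):
    for v in range(box[1],box[3]):
        for u in range(box[0],box[2]):
            if c['z_map'][v,u]>0:
                X=w(c,u,v)
                if 8<X[2]<16: allp.append(np.r_[X, 0 if c is p else 1])
A=np.array(allp);print(len(A),A.mean(0))
for s in (0,1):
    B=A[A[:,3]==s][:,:2].astype(np.float32); print(s,len(B),cv2.minAreaRect(B), cv2.boxPoints(cv2.minAreaRect(B)))
E
```

```text
stand (array([500.3, 131.6,   9.8]), array([2.6])) [292.2, 200.2] [313.0, 225.6]
ring_axis (array([497.6, 147. , 100.6]), array([3.2])) [283.4, 173.7] [309.1, 188.0]
white_line (array([469.9, 150.6,  87.8]), array([16.2])) [276.5, 182.9] [296.1, 196.0]
pocket_mouth (array([477.1, 137. , 105.6]), array([27.2])) [282.6, 177.0] [300.4, 191.7]
[(array([347.7, 214.8]), array([529.3,  -7.2,   0. ]), 0.72), (array([380.3, 256.8]), array([ 452.5, -121.7,    0. ]), 0.53), (array([369.3, 226.2]), array([520.8, -67.3,   0. ]), 0.53), (array([333., 233.]), array([463.6,   0.5,   0. ]), 0.52), (array([319.9, 252.4]), array([401.6,   2.9,   0. ]), 0.52)]
[(array([316.1, 267.4]), array([460.4,  -1.2,   0. ]), 0.82), (array([286.3, 274.7]), array([396.8,  -0.8,   0. ]), 0.82), (array([347.4, 262.5]), array([526.6,  -9.9,   0. ]), 0.8), (array([330.5, 312.1]), array([ 444. , -126.6,    0. ]), 0.71), (array([364.3, 278.3]), array([538.9, -66.6,   0. ]), 0.62)]
2213 [501.4 130.4  12.    0.5]
0 1138 ((523.641845703125, 144.0377655029297), (151.48841857910156, 109.91826629638672), 1.8586647510528564) [[446.2 196.5]
 [449.7  86.7]
 [601.1  91.6]
 [597.6 201.4]]
1 1075 ((525.0849609375, 142.3390655517578), (150.2878875732422, 112.4488296508789), 2.030191659927368) [[448.  195.9]
 [452.   83.5]
 [602.2  88.8]
 [598.2 201.2]]
```

```bash
cat >> m.py <<'E'
psi=0.034; c,s=np.cos(psi),np.sin(psi)
n=np.array([-.5*c,-.5*s,.866]); xr=np.array([.866*c,.866*s,.5]); yr=np.cross(n,xr)
O=np.array([524.4,143.2,0])-20*np.array([c,s,0]); F=O+[0,0,85]; RA=F+13*n
def ringpt(r,b,h): return RA+r*(np.cos(b)*xr+np.sin(b)*yr)+h*n
PM=ringpt(13.5,np.pi,13); PF=PM-26*n
E
python3 - <<'E'
from m import *
p=ctrl.get_image('scene');q=ctrl.get_image('side')
print(RA,PM,PF,n)
for c_ in (p,q):
    print('red',proj(c_,ringpt(38,np.pi,-13)))
    for th in (-1.05,-.8,-.6,-.52,-.42): print(th,proj(c_,ringpt(30,np.pi+th,0)),'window',proj(c_,ringpt(13.5,np.pi+th,13)))
# window centre from white-ish pixels? depth check on ring top
A=[]
for c_,(u0,v0) in ((p,(288,172)),(q,(312,190))):
    print([w(c_,u0+i,v0) .round(1) for i in (-4,0,4)], [ (w(c_,u0+i,v0)-RA)@n for i in (-4,0,4)])
E
```

```text
[497.9 142.3  96.3] [479.7 141.7 100.8] [492.7 142.1  78.2] [-0.5 -0.   0.9]
red [280.9 191.5]
-1.05 [273.2 177.5] window [278.1 174.5]
-0.8 [273.9 180.5] window [278.4 175.8]
-0.6 [275.  182.6] window [278.9 176.8]
-0.52 [275.5 183.3] window [279.2 177.1]
-0.42 [276.3 184.2] window [279.5 177.5]
red [299.1 205.1]
-1.05 [300.5 189.9] window [302.6 186.8]
-0.8 [299.1 192.3] window [301.9 187.9]
-0.6 [298.4 194.3] window [301.6 188.8]
-0.52 [298.2 195.1] window [301.6 189.1]
-0.42 [298.1 196. ] window [301.5 189.5]
[array([494.1, 142.8, 109.2]), array([499.3, 135.3, 108.1]), array([501.2, 125.6, 110.6])] [np.float64(13.058197085242483), np.float64(9.679056697162057), np.float64(11.070204413588643)]
[array([490.8, 131.6, 106.3]), array([496.6, 120.9, 110.8]), array([504.5, 117. , 111.2])] [np.float64(12.447043587719428), np.float64(13.592237019032272), np.float64(10.102850238083478)]
```

>>> jog_arm:
  deltas:
    - {"dx":32,"dy":-49}
    - {"dx":32,"dy":-49}
    - {"dx":32,"dy":-49}
    - {"dx":32,"dy":-49}
    - {"dx":32,"dy":-49}
    - {"dx":32,"dy":-49}
    - {"dx":32,"dy":-49}
    - {"dx":32,"dy":-49,"ry":-5}
    - {"dx":22,"dy":-49,"ry":-10}
    - {"dx":12,"dy":-49,"ry":-10}

```text
invalid input
```

>>> jog_arm:
  deltas:
    - {"dz":-5,"ry":-5}
    - {"dx":0}

```text
invalid input
```

```bash
python3 - <<'E'
from m import *
s=ctrl.get_state(); print({k:np.round(s[k],3) for k in ('time','joints','ee_pos','tcp_rot','opening')})
p=ctrl.get_image('wrist'); save(p,'w1.png'); print(p['fx'],p['cx'],p['cy'],-np.array(p['R']).T@np.array(p['t']))
for k in ['ring_axis','white_line','red_mark','pocket_mouth']: print(k,[(d['pixel'],d['confidence']) for d in ctrl.mark_of(p,k)])
E
```

```text
{'time': np.float64(2.0), 'joints': array([ 1.2,  0.2,  1.6,  0. ,  1.3, -0.2]), 'ee_pos': array([150. , 632.5, 245.3]), 'tcp_rot': array([-3.1, -0. ,  2.9]), 'opening': np.float64(1.003)}
309.70691628693146 324.07925384080954 200.19502568409598 [ 74.7 649.6 373.5]
ring_axis []
white_line []
red_mark []
pocket_mouth []
```

View pics/w1.png

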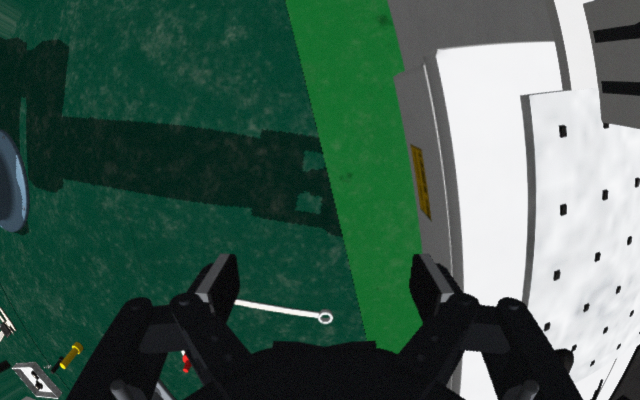

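The jog was refused and nothing moved, so I'll retry with every field filled in.

>>> jog_arm:
  deltas:
    - {"dx":32,"dy":-49,"dz":0,"rx":0,"ry":0,"rz":0,"fingers":0}
    - {"dx":32,"dy":-49,"dz":0,"rx":0,"ry":0,"rz":0,"fingers":0}
    - {"dx":32,"dy":-49,"dz":0,"rx":0,"ry":0,"rz":0,"fingers":0}
    - {"dx":32,"dy":-49,"dz":0,"rx":0,"ry":0,"rz":0,"fingers":0}
    - {"dx":32,"dy":-49,"dz":0,"rx":0,"ry":0,"rz":0,"fingers":0}
    - {"dx":32,"dy":-49,"dz":0,"rx":0,"ry":0,"rz":0,"fingers":0}
    - {"dx":32,"dy":-49,"dz":0,"rx":0,"ry":0,"rz":0,"fingers":0}
    - {"dx":32,"dy":-49,"dz":0,"rx":0,"ry":-5,"rz":0,"fingers":0}
    - {"dx":22,"dy":-49,"dz":0,"rx":0,"ry":-10,"rz":0,"fingers":0}
    - {"dx":12,"dy":-49,"dz":0,"rx":0,"ry":-10,"rz":0,"fingers":0}
  squeeze: 40

```text
time: 3.5
ee_pos: [441.2, 140.9, 246.4]
tcp_rot: [3.033, 0.431, 2.885]
wrist_force: [-0.5, 0.6, 0.4]
opening: 0.999
```

>>> jog_arm:
  deltas:
    - {"dx":0,"dy":0,"dz":-15,"rx":0,"ry":-5,"rz":0,"fingers":0}
    - {"dx":0,"dy":0,"dz":0,"rx":0,"ry":0,"rz":0,"fingers":0}
  squeeze: 40

```text
time: 3.75
ee_pos: [438.3, 142.0, 228.4]
tcp_rot: [3.011, 0.505, 2.874]
wrist_force: [-0.1, -0.6, -0.0]
opening: 1.001
```

```bash
python3 - <<'E'
from m import *
np.set_printoptions(precision=3,suppress=True)
s=ctrl.get_state(); print({k:np.round(s[k],3) for k in ('time','joints','ee_pos','tcp_rot','opening')})
p=ctrl.get_image('wrist'); save(p,'w2.png'); print(p['fx'],p['cx'],p['cy'],-np.array(p['R']).T@np.array(p['t']),p['R'])
for k in ['ring_axis','white_line','red_mark','pocket_mouth']: print(k,[(d['pixel'],d['confidence']) for d in ctrl.mark_of(p,k)])
E
```

```text
{'time': np.float64(3.75), 'joints': array([ 0.091, -0.51 ,  2.327, -0.063,  0.807, -1.215]), 'ee_pos': array([438.301, 141.952, 228.381]), 'tcp_rot': array([3.011, 0.505, 2.874]), 'opening': np.float64(1.001)}
309.70691628693146 324.07925384080954 200.19502568409598 [308.994 159.196 302.546] [[ 0.201  0.973  0.115]
 [ 0.657 -0.221  0.721]
 [ 0.726 -0.069 -0.684]]
ring_axis [([321.1, 177.8], 0.97)]
white_line [([318.9, 166.2], 0.68), ([331.5, 146.3], 0.64)]
red_mark [([310.7, 137.7], 0.64), ([316.0, 126.1], 0.32)]
pocket_mouth [([316.6, 165.1], 0.79)]
```

View pics/w2.png

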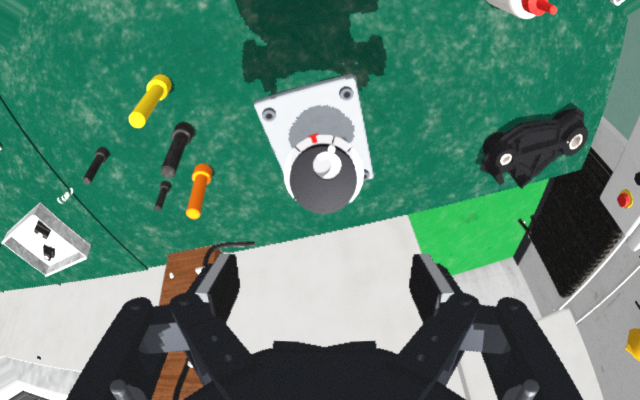

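```bash
cat >> m.py <<'E'
def fproj(p,X):
    c_=np.array(p['R'])@np.array(X)+np.array(p['t']); r=np.hypot(c_[0],c_[1]); a=np.arctan2(r,c_[2])
    return np.array([p['cx']+p['fx']*a*c_[0]/r,p['cy']+p['fy']*a*c_[1]/r])
E
python3 - <<'E'
from m import *
p=ctrl.get_image('wrist')
print('red',fproj(p,ringpt(38,np.pi,-13)),'ctr top',fproj(p,ringpt(0,0,13)), 'plate', [fproj(p,O+a*np.array([c,s,0])+b*np.array([-s,c,0])+[0,0,12]) for a,b in ((-55,-55),(-55,55))])
for th in (-1.2,-1.05,-.9,-.7,-.6,-.52): print(th,fproj(p,ringpt(30,np.pi+th,0)),'win',fproj(p,ringpt(13.5,np.pi+th,13)))
im=cv2.cvtColor(p['img'],cv2.COLOR_RGB2BGR)[110:220,260:390]
cv2.imwrite('pics/w2c.png',cv2.resize(im,None,fx=5,fy=5,interpolation=2))
E
```

```text
red [308.8 130.9] ctr top [318.7 175.8] plate [array([249. , 100.9]), array([351.2,  72. ])]
-1.2 [346.1 153.3] win [331.3 166.8]
-1.05 [342.9 149.5] win [329.8 165. ]
-0.9 [339.1 146.2] win [328.  163.5]
-0.7 [333.4 142.8] win [325.3 161.9]
-0.6 [330.2 141.5] win [323.8 161.3]
-0.52 [327.7 140.7] win [322.6 161. ]
```

View pics/w2c.png

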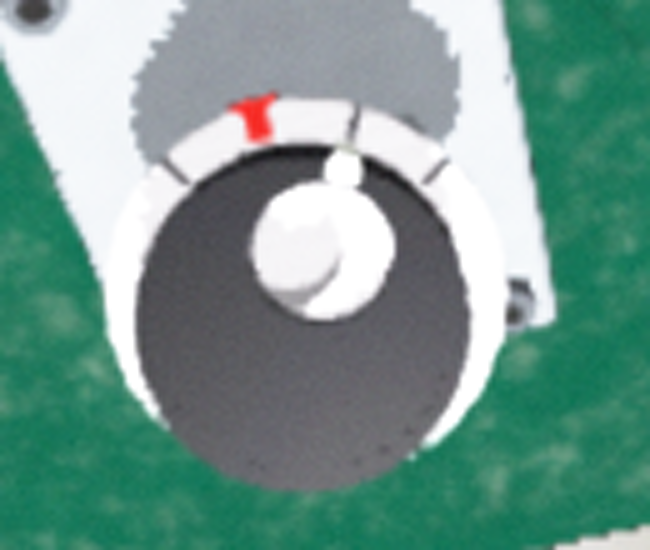

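```bash
python3 - <<'E'
from m import *
np.set_printoptions(precision=2,suppress=True)
p=ctrl.get_image('wrist'); st=ctrl.get_state(); print(st['time'],st['ee_pos'],st['tcp_rot'])
R=np.array(p['R']);t=np.array(p['t'])
V,U=np.mgrid[60:240,230:400]
dx=(U-p['cx']);dy=(V-p['cy']);r=np.hypot(dx,dy)+1e-9;a=r/p['fx']
z=p['z_map'][60:240,230:400]
X=np.stack([np.tan(a)*dx/r*z,np.tan(a)*dy/r*z,z],-1)
W=(X-t)@R
m=(z>0)&(abs(W[...,2]-12)<4)&(abs(W[...,0]-525)<90)&(abs(W[...,1]-143)<70)
print(m.sum(), W[m].mean(0)); B=W[m][:,:2].astype(np.float32); print(cv2.minAreaRect(B),cv2.boxPoints(cv2.minAreaRect(B)))
# ring top face
d=(W-RA); h=d@n; m2=(z>0)&(abs(h-13)<3)&(np.linalg.norm(d-h[...,None]*n,axis=-1)<40)
E_=W[m2]; print(m2.sum(), h[m2].mean()); q=np.c_[(E_-RA)@xr,(E_-RA)@yr].astype(np.float32); print(cv2.minEnclosingCircle(q),q.mean(0))
E
```

```text
4.1 [440.53 142.94 231.11] [3.01 0.51 2.88]
5696 [488.82 147.66  11.33]
((523.3978881835938, 144.2874298095703), (149.58187866210938, 111.18316650390625), 1.3599647283554077) [[447.31 198.09]
 [449.95  86.94]
 [599.49  90.49]
 [596.85 201.64]]
3035 12.174669016353343
((0.17707324028015137, 1.7350150346755981), 30.68745231628418) [1.6  0.19]
```

>>> jog_arm:
  deltas:
    - {"dx":4,"dy":-1,"dz":-24,"rx":0,"ry":0,"rz":1.8,"fingers":0}
    - {"dx":3.5,"dy":-0.3,"dz":-23,"rx":0,"ry":0,"rz":0,"fingers":0}
    - {"dx":15,"dy":0.5,"dz":-26,"rx":0,"ry":0,"rz":0,"fingers":0}
    - {"dx":15,"dy":0.5,"dz":-26,"rx":0,"ry":0,"rz":0,"fingers":0}
    - {"dx":8,"dy":0.2,"dz":-14,"rx":0,"ry":0,"rz":0,"fingers":0}
    - {"dx":0,"dy":0,"dz":0,"rx":0,"ry":0,"rz":0,"fingers":0}
  squeeze: 60

```text
time: 4.85
ee_pos: [485.2, 142.5, 116.1]
tcp_rot: [3.01, 0.505, 2.907]
wrist_force: [-0.9, -0.4, -0.4]
opening: 0.999
```

```bash
sed -i 's/psi=0.034/psi=0.031/; s/524.4,143.2,0/524.0,143.5,0/' m.py; python3 - <<'E'
from m import *
from scipy.spatial.transform import Rotation as Ro
np.set_printoptions(precision=3,suppress=True)
s_=ctrl.get_state(); T=Ro.from_euler('xyz',s_['tcp_rot']).as_matrix(); P=s_['ee_pos']
print(s_['time'],P,s_['joints'],'z',T[:,2],-n,'jaw bearing',np.degrees(np.arctan2(T[:,1]@yr,T[:,1]@xr)))
d=P-RA; print('in ring frame',d@xr,d@yr,d@n,RA)
p=ctrl.get_image('wrist'); save(p,'w3.png')
E
```

```text
4.85 [485.238 142.498 116.128] [ 0.071 -0.163  2.305 -0.042  0.48  -1.267] z [ 0.497  0.016 -0.868] [ 0.5    0.015 -0.866] jaw bearing 76.69739459626716
in ring frame -0.6948673714342082 0.20030894262713095 23.34504151457165 [497.513 142.679  96.258]
```

View pics/w3.png

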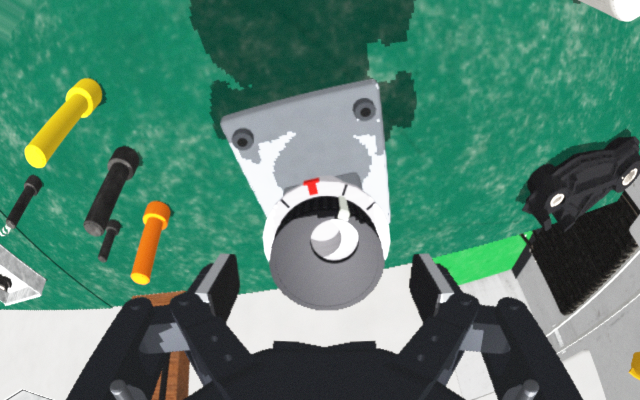

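The white line, at (343,205), lies under the -0.52 tick, and the ring is centred between the open fingers. I'll go down the axis and close.

>>> jog_arm:
  deltas:
    - {"dx":5.1,"dy":0,"dz":-8.2,"rx":0,"ry":0,"rz":0,"fingers":0}
    - {"dx":5.1,"dy":0.1,"dz":-8.2,"rx":0,"ry":0,"rz":0,"fingers":0}
    - {"dx":0,"dy":0,"dz":0,"rx":0,"ry":0,"rz":0,"fingers":0}
    - {"dx":0,"dy":0,"dz":0,"rx":0,"ry":0,"rz":0,"fingers":0.25}
    - {"dx":0,"dy":0,"dz":0,"rx":0,"ry":0,"rz":0,"fingers":0.6}
    - {"dx":0,"dy":0,"dz":0,"rx":0,"ry":0,"rz":0,"fingers":0.6}
    - {"dx":0,"dy":0,"dz":0,"rx":0,"ry":0,"rz":0,"fingers":0.6}
  squeeze: 60

```text
time: 5.78
ee_pos: [495.7, 143.5, 102.0]
tcp_rot: [3.007, 0.509, 2.905]
wrist_force: [-9.0, 6.2, 10.4]
opening: 0.677
```

```bash
python3 - <<'E'
from m import *
from scipy.spatial.transform import Rotation as Ro
np.set_printoptions(precision=3,suppress=True)
s_=ctrl.get_state(); T=Ro.from_euler('xyz',s_['tcp_rot']).as_matrix(); P=s_['ee_pos']
print(s_['time'],P,s_['joints'],s_['opening'],s_['wrist_force'],s_['wrist_torque'])
d=P-RA; print('in ring frame',d@xr,d@yr,d@n, 'F',[s_['wrist_force']@a for a in (xr,yr,n)])
p=ctrl.get_image('wrist'); save(p,'w4.png')
print(30*n, )
E
```

```text
5.775 [495.679 143.532 102.003] [ 0.07  -0.103  2.286 -0.042  0.434 -1.265] 0.6769637153697088 [-9.001  6.152 10.412] [1.015 0.609 0.602]
in ring frame 1.3083550275462397 0.9100737231703798 5.87803600758623 F [np.float64(-2.419743329048143), np.float64(6.427741011401539), np.float64(13.419549715364033)]
[-14.993  -0.465  25.98 ]
```

View pics/w4.png

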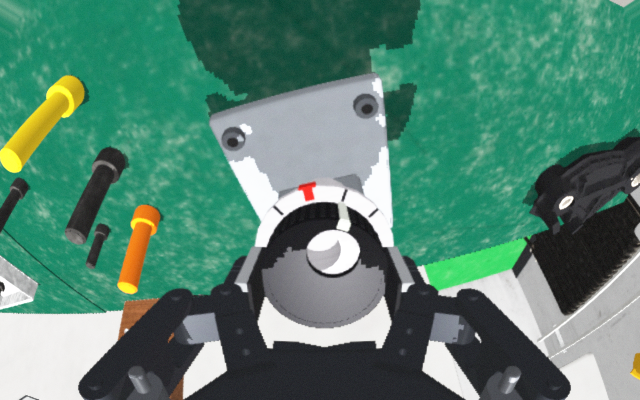

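>>> jog_arm:
  deltas:
    - {"dx":0,"dy":0,"dz":0,"rx":0,"ry":0,"rz":0,"fingers":0.2}
    - {"dx":-1.7,"dy":0.7,"dz":2.9,"rx":0,"ry":0,"rz":0,"fingers":0.2}
    - {"dx":0,"dy":0,"dz":0,"rx":0,"ry":0,"rz":0,"fingers":0.6}
    - {"dx":0,"dy":0,"dz":0,"rx":0,"ry":0,"rz":0,"fingers":0.6}
    - {"dx":0,"dy":0,"dz":0,"rx":0,"ry":0,"rz":0,"fingers":0.6}
  squeeze: 60

```text
time: 6.45
ee_pos: [493.9, 143.6, 104.8]
tcp_rot: [3.009, 0.508, 2.906]
wrist_force: [-14.3, 1.2, 14.5]
opening: 0.673
```

```bash
cat >> m.py <<'E'
from scipy.spatial.transform import Rotation as Ro
def st():
    s_=ctrl.get_state(); T=Ro.from_euler('xyz',s_['tcp_rot']).as_matrix(); P=s_['ee_pos']; d=P-RA
    print('t',s_['time'],'P',P,'J',s_['joints'],'op',s_['opening'],'F',s_['wrist_force'],'M',s_['wrist_torque'])
    print('ringframe',np.array([d@xr,d@yr,d@n]),'F',np.array([s_['wrist_force']@a for a in (xr,yr,n)]),'z',T[:,2],'jaw',np.degrees(np.arctan2(T[:,1]@yr,T[:,1]@xr)))
np.set_printoptions(precision=3,suppress=True)
E
python3 -c "
from m import *
st()"
```

```text
t 6.45 P [493.887 143.565 104.827] J [ 0.072 -0.113  2.289 -0.046  0.443 -1.262] op 0.6733999843785237 F [-14.333   1.166  14.481] M [0.313 0.876 0.144]
ringframe [1.17  0.998 9.219] F [-5.134  1.61  19.686] z [ 0.5    0.016 -0.866] jaw 76.6728159923557
```

>>> jog_arm:
  deltas:
    - {"dx":0,"dy":0,"dz":0,"rx":-3.9,"ry":-0.1,"rz":6.7,"fingers":0.6}
    - {"dx":0,"dy":0,"dz":0,"rx":-3.9,"ry":-0.1,"rz":6.7,"fingers":0.6}
    - {"dx":0,"dy":0,"dz":0,"rx":-3.9,"ry":-0.1,"rz":6.7,"fingers":0.6}
    - {"dx":0,"dy":0,"dz":0,"rx":-3.9,"ry":-0.1,"rz":6.7,"fingers":0.6}
    - {"dx":0,"dy":0,"dz":0,"rx":0,"ry":0,"rz":0,"fingers":0.6}
    - {"dx":0,"dy":0,"dz":0,"rx":0,"ry":0,"rz":0,"fingers":0.6}
  squeeze: 60

```text
time: 7.2
ee_pos: [493.9, 143.4, 104.8]
tcp_rot: [-2.967, 0.495, -2.758]
wrist_force: [-14.7, -0.5, 16.1]
opening: 0.671
```

```bash
python3 - <<'E'
from m import *
st(); p=ctrl.get_image('wrist'); save(p,'w5.png')
E
```

```text
t 7.2 P [493.875 143.438 104.806] J [ 0.073 -0.113  2.288 -0.053  0.445 -1.796] op 0.6708610311017374 F [-14.7    -0.519  16.091] M [0.291 1.018 0.144]
ringframe [1.146 0.872 9.209] F [-4.692 -0.063 21.289] z [ 0.499  0.014 -0.867] jaw 107.68592524587243
```

View pics/w5.png

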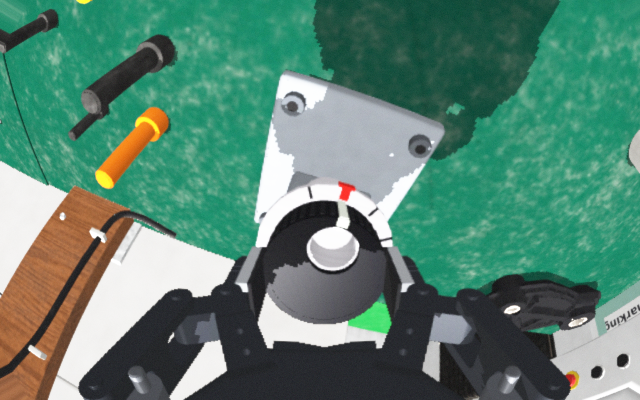

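The white line, at (343,212), sits at the red mark (346,190). I'll release and back out along the axis.

>>> jog_arm:
  deltas:
    - {"dx":0,"dy":0,"dz":0,"rx":0,"ry":0,"rz":0,"fingers":0}
    - {"dx":0,"dy":0,"dz":0,"rx":0,"ry":0,"rz":0,"fingers":0}
    - {"dx":0,"dy":0,"dz":0,"rx":0,"ry":0,"rz":0,"fingers":0}
    - {"dx":-15,"dy":-0.5,"dz":26,"rx":0,"ry":0,"rz":0,"fingers":0}
    - {"dx":-15,"dy":-0.5,"dz":26,"rx":0,"ry":0,"rz":0,"fingers":0}
    - {"dx":-15,"dy":-0.5,"dz":26,"rx":0,"ry":0,"rz":0,"fingers":0}
    - {"dx":0,"dy":0,"dz":0,"rx":0,"ry":0,"rz":0,"fingers":0}
  squeeze: 60

```text
time: 8.12
ee_pos: [449.9, 141.8, 184.1]
tcp_rot: [-2.965, 0.5, -2.757]
wrist_force: [-0.7, 0.1, -0.2]
opening: 1.001
```

```bash
python3 - <<'E'
from m import *
st(); p=ctrl.get_image('wrist'); save(p,'w6.png')
print('red',fproj(p,ringpt(38,np.pi,-13)),'ctr top',fproj(p,ringpt(0,0,13)),'pm',fproj(p,PM))
im=cv2.cvtColor(p['img'],cv2.COLOR_RGB2BGR)[80:260,220:460]
cv2.imwrite('pics/w6c.png',cv2.resize(im,None,fx=3.3,fy=3.3,interpolation=2))
q=ctrl.get_image('side');
im=cv2.cvtColor(q['img'],cv2.COLOR_RGB2BGR)[220:330,260:400]
cv2.imwrite('pics/s6c.png',cv2.resize(im,None,fx=5,fy=5,interpolation=2))
sc=ctrl.get_image('scene')
for k,(z_) in (('scene',sc),('side',q)):
    print([ (np.round(d['pixel'],1),onplane(z_,d['pixel'],0),round(d['confidence'],2)) for d in ctrl.mark_of(z_,'screw_m12')])
# head cluster from depth around m12
A={}
for cc in (sc,q):
    for nm,(x0,y0) in dict(m12=(448,-124),m16=(462,0),m10=(530,-67)).items():
        pts=[]
        uv=proj(cc,[x0,y0,25])
        for v in range(int(uv[1])-22,int(uv[1])+22):
            for u in range(int(uv[0])-15,int(uv[0])+15):
                if cc['z_map'][v,u]>0 and cc['img'][v,u].astype(int).max()<75:
                    X=w(cc,u,v)
                    if 3<X[2]<90 and np.hypot(X[0]-x0,X[1]-y0)<25: pts.append(X)
        pts=np.array(pts)
        if len(pts): print(nm,len(pts),pts.mean(0),pts[:,2].max(), 'shank mean',pts[pts[:,2]>18].mean(0))
E
```

```text
t 8.125 P [449.855 141.829 184.056] J [ 0.078 -0.412  2.351 -0.04   0.675 -1.808] op 1.0006702290968512 F [-0.697  0.122 -0.192] M [-0.026  0.258 -0.016]
ringframe [ 2.625  0.628 99.864] F [-0.696  0.143  0.18 ] z [ 0.504  0.014 -0.864] jaw 107.69564949936697
red [339.434 154.816] ctr top [324.738 209.243] pm [330.418 192.463]
[(array([333.2, 236.8]), array([453.941,  -4.741,   0.   ]), 0.74), (array([282.2, 174.6]), array([576.421, 207.62 ,   0.   ]), 0.64), (array([382.4, 258.5]), array([ 450.492, -127.446,    0.   ]), 0.57), (array([344.7, 212.2]), array([533.5  ,   2.751,   0.   ]), 0.49), (array([321.9, 252.3]), array([403.91 ,  -0.972,   0.   ]), 0.47)]
[(array([287.8, 273.9]), array([400.321,   0.396,   0.   ]), 0.84), (array([348.5, 264.8]), array([525.805, -17.503,   0.   ]), 0.62), (array([364.4, 280.2]), array([536.701, -71.682,   0.   ]), 0.59), (array([318.1, 266.2]), array([465.533,   0.881,   0.   ]), 0.51), (array([331.8, 313.6]), array([ 444.911, -130.811,    0.   ]), 0.49)]
m12 123 [ 443.574 -129.057   30.746] 59.869166997765596 shank mean [ 444.129 -129.158   41.398]
m16 207 [455.753  -6.038  40.682] 78.74316783785447 shank mean [456.292  -5.731  52.968]
m10 71 [525.969 -73.238  23.707] 46.51360210909716 shank mean [526.477 -73.098  34.361]
m12 158 [ 445.989 -133.604   28.355] 57.085249917039654 shank mean [ 446.332 -133.111   37.071]
m16 243 [459.249 -10.404  36.978] 76.23940372689948 shank mean [459.38   -9.756  46.607]
m10 100 [528.189 -76.018  22.003] 45.98367605025948 shank mean [528.442 -75.699  32.045]
```

View pics/w6c.png

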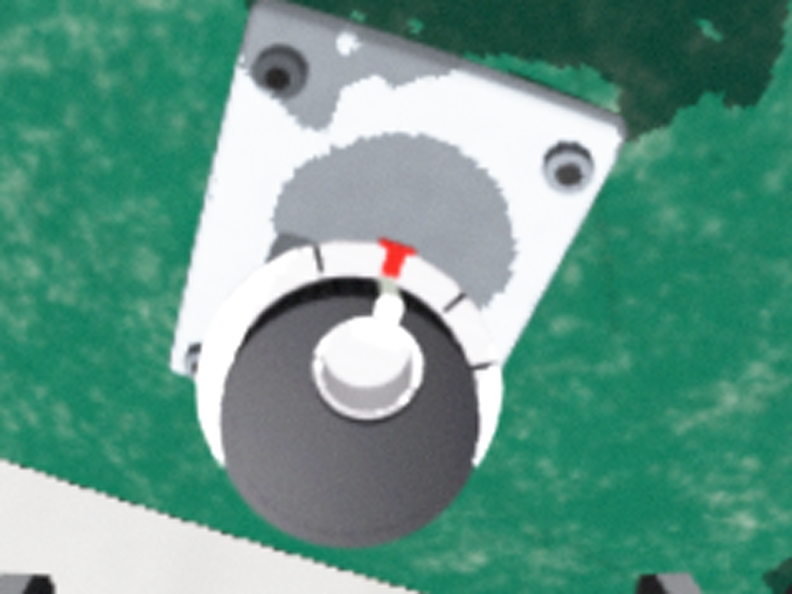

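View pics/s6c.png

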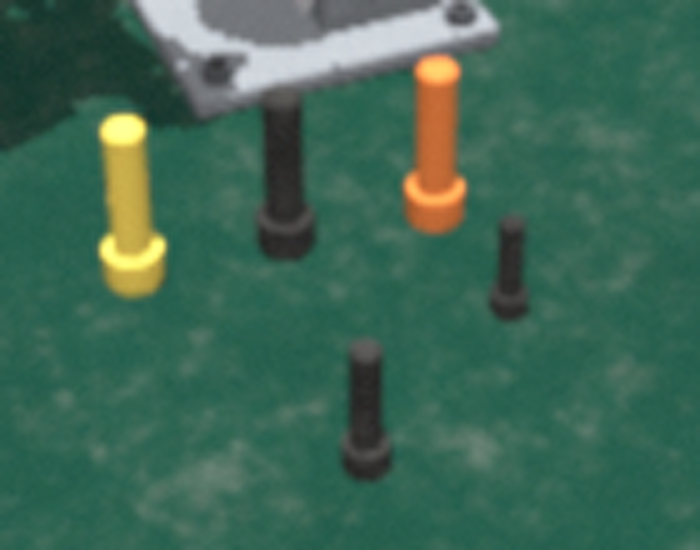

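The ring holds at the red mark with the pocket open: white line at crop (388,300), red mark at (396,257). The screw at side-crop (366,410) is the middle black one, about 57 mm tall and at about (448,-128). Before picking it up, I'll check that the arm can reach the insertion poses.

>>> jog_arm:
  deltas:
    - {"dx":0,"dy":0,"dz":-30,"rx":0,"ry":0,"rz":0,"fingers":0}
    - {"dx":0,"dy":0,"dz":0,"rx":0,"ry":0,"rz":0,"fingers":0}
  squeeze: 60

```text
time: 8.62
ee_pos: [446.9, 141.4, 148.2]
tcp_rot: [-2.969, 0.488, -2.759]
wrist_force: [-0.4, -0.2, 0.5]
opening: 1.002
```

```bash
python3 - <<'E'
from m import *
st(); print(PM,PF,PF+46*n)
p=ctrl.get_image('wrist'); save(p,'w7.png')
# pocket/ring top fit from wrist depth
R=np.array(p['R']);t=np.array(p['t'])
V,U=np.mgrid[60:320,200:440]
dx=(U-p['cx']);dy=(V-p['cy']);r=np.hypot(dx,dy)+1e-9;a=r/p['fx']; z=p['z_map'][60:320,200:440]
W=(np.stack([np.tan(a)*dx/r*z,np.tan(a)*dy/r*z,z],-1)-t)@R
d=W-RA; h=d@n; rad=np.linalg.norm(d-h[...,None]*n,axis=-1); q=np.stack([d@xr,d@yr],-1)
m=(z>0)&(abs(h-np.median(h[(rad<28)&(abs(h-13)<4)]))<1.5)&(rad<36)
print('top h',h[m].mean(),m.sum(),cv2.minEnclosingCircle(q[m].astype(np.float32)))
m2=(z>0)&(h<-5)&(h>-20)&(rad<28)&(q[...,0]<5)
print('floor h',np.median(h[m2]),m2.sum(),cv2.minEnclosingCircle(q[m2].astype(np.float32)))
m3=(abs(W[...,2]-12)<3)&(z>0)&(abs(W[...,0]-525)<90)&(abs(W[...,1]-143)<70); print(cv2.minAreaRect(W[m3][:,:2].astype(np.float32)),W[m3][:,2].mean())
E
```

```text
t 8.625 P [446.894 141.422 148.195] J [ 0.077 -0.346  2.375 -0.045  0.598 -1.802] op 1.0022082923822744 F [-0.418 -0.23   0.542] M [-0.039  0.243 -0.014]
ringframe [-17.879   0.312  70.294] F [-0.097 -0.217  0.682] z [ 0.492  0.013 -0.87 ] jaw 107.69636268945024
[479.33  142.115 100.766] [492.324 142.518  78.25 ] [469.335 141.805 118.086]
top h 12.001482131594782 4546 ((0.11626540869474411, 0.7315606474876404), 30.858491897583008)
floor h -13.550965100648712 502 ((-10.716381072998047, 1.086700439453125), 10.861645698547363)
((523.76904296875, 144.05938720703125), (150.60995483398438, 109.85076141357422), 1.8362852334976196) 11.412658288833034
```

View pics/w7.png

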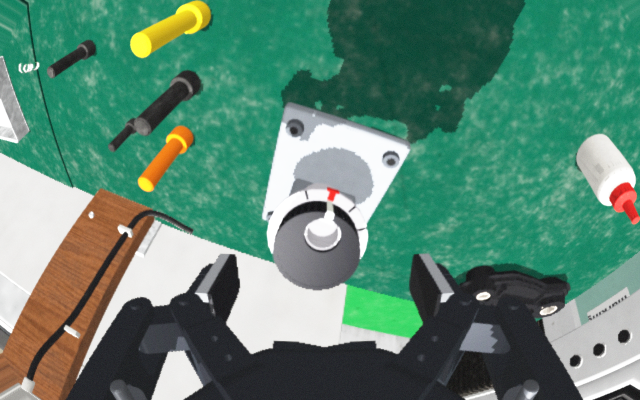

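>>> jog_arm:
  deltas:
    - {"dx":-1,"dy":0,"dz":45,"rx":0,"ry":0,"rz":0,"fingers":0}
    - {"dx":0,"dy":-30,"dz":40,"rx":-0.2,"ry":7.5,"rz":0,"fingers":0}
    - {"dx":0,"dy":-40,"dz":0,"rx":-0.2,"ry":7.5,"rz":0,"fingers":0}
    - {"dx":0,"dy":-40,"dz":0,"rx":-0.2,"ry":7.5,"rz":0,"fingers":0}
    - {"dx":0,"dy":-40,"dz":0,"rx":-0.3,"ry":7.5,"rz":0,"fingers":0}
    - {"dx":0,"dy":-40,"dz":0,"rx":0,"ry":0,"rz":-6,"fingers":0}
    - {"dx":0,"dy":-40,"dz":-20,"rx":0,"ry":0,"rz":-6,"fingers":0}
    - {"dx":0,"dy":-40,"dz":-40,"rx":0,"ry":0,"rz":-5.7,"fingers":0}
    - {"dx":0,"dy":0,"dz":-36,"rx":0,"ry":0,"rz":0,"fingers":0}
    - {"dx":0,"dy":0,"dz":0,"rx":0,"ry":0,"rz":0,"fingers":0}
  squeeze: 60

```text
time: 9.93
ee_pos: [446.5, -127.9, 138.9]
tcp_rot: [3.14, -0.006, -3.112]
wrist_force: [-0.4, 0.4, 1.0]
opening: 1.001
```

```bash
sed -i 's/524.0,143.5,0/523.9,144.2,0/' m.py; python3 - <<'E'
from m import *
st()
p=ctrl.get_image('wrist'); save(p,'w8.png')
for X in ([448.3,-128.5,57],[448.3,-128.5,0]): print(fproj(p,X))
R=np.array(p['R']);t=np.array(p['t'])
V,U=np.mgrid[0:400,0:640]
dx=(U-p['cx']);dy=(V-p['cy']);r=np.hypot(dx,dy)+1e-9;a=r/p['fx']; z=p['z_map']
W=(np.stack([np.tan(a)*dx/r*z,np.tan(a)*dy/r*z,z],-1)-t)@R
m=(z>0)&(np.hypot(W[...,0]-448,W[...,1]+128)<20)
for lo,hi in ((52,70),(15,50),(9,15)):
    k=m&(W[...,2]>lo)&(W[...,2]<hi); print(lo,k.sum(),W[k].mean(0), cv2.minEnclosingCircle(W[k][:,:2].astype(np.float32)) if k.sum() else '')
E
```

```text
t 9.925 P [ 446.475 -127.914  138.942] J [-0.523 -0.065  2.099 -0.002  1.114 -2.122] op 1.0006709536253022 F [-0.442  0.37   1.042] M [ 0.041 -0.014  0.018]
ringframe [ -30.031 -269.571   66.625] F [0.149 0.383 1.117] z [-0.006  0.001 -1.   ] jaw 89.88278371701432
[323.444 218.434]
[323.405 196.339]
52 221 [ 446.897 -129.067   56.022] ((447.2318420410156, -128.77850341796875), 6.339066028594971)
15 185 [ 443.04  -128.941   33.588] ((446.3371887207031, -128.8772430419922), 5.993324279785156)
9 140 [ 444.    -129.474   11.608] ((447.3697204589844, -129.18743896484375), 9.102038383483887)
```

View pics/w8.png

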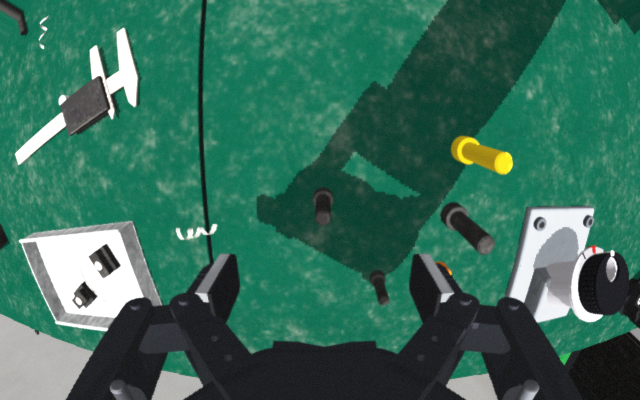

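The screw stands between the fingers at (323,205). Its measured centre is about (447.5,-128.7) with the top at 57 mm, so it is the M12.

>>> jog_arm:
  deltas:
    - {"dx":0,"dy":-0.4,"dz":-32,"rx":0,"ry":0,"rz":0,"fingers":0}
    - {"dx":0,"dy":0,"dz":-32,"rx":0,"ry":0,"rz":0,"fingers":0}
    - {"dx":0,"dy":0,"dz":-30,"rx":0,"ry":0,"rz":0,"fingers":0.3}
    - {"dx":0,"dy":0,"dz":0,"rx":0,"ry":0,"rz":0,"fingers":0.4}
    - {"dx":0,"dy":0,"dz":0,"rx":0,"ry":0,"rz":0,"fingers":0.4}
  squeeze: 40

```text
time: 10.6
ee_pos: [449.8, -129.4, 49.2]
tcp_rot: [-3.138, 0.002, -3.11]
wrist_force: [0.3, 0.4, 0.1]
opening: 0.599
```

```bash
python3 - <<'E'
from m import *
st()
p=ctrl.get_image('wrist'); save(p,'w9.png')
E
```

```text
t 10.6 P [ 449.79  -129.373   49.164] J [-0.522  0.108  2.124 -0.002  0.906 -2.123] op 0.599402674059903 F [0.259 0.413 0.055] M [ 0.021 -0.013  0.01 ]
ringframe [ -72.089 -271.133  -12.756] F [ 0.263  0.405 -0.088] z [ 0.002 -0.003 -1.   ] jaw 90.10313141196846
```

View pics/w9.png

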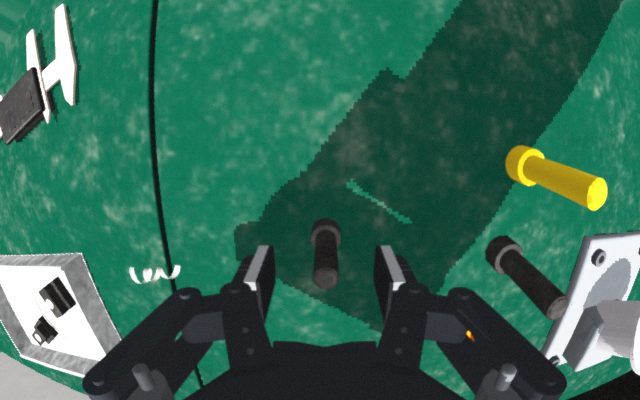

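>>> jog_arm:
  deltas:
    - {"dx":-2,"dy":0.5,"dz":-3,"rx":0,"ry":0,"rz":0,"fingers":0.4}
    - {"dx":0,"dy":0,"dz":0,"rx":0,"ry":0,"rz":0,"fingers":0.7}
    - {"dx":0,"dy":0,"dz":0,"rx":0,"ry":0,"rz":0,"fingers":1}
    - {"dx":0,"dy":0,"dz":0,"rx":0,"ry":0,"rz":0,"fingers":1}
    - {"dx":0,"dy":0,"dz":0,"rx":0,"ry":0,"rz":0,"fingers":1}
  squeeze: 40

```text
time: 11.28
ee_pos: [446.2, -128.4, 44.1]
tcp_rot: [-3.14, -0.001, -3.111]
wrist_force: [-0.7, -0.8, 4.5]
opening: 0.141
```

```bash
python3 - <<'E'
from m import *
st()
p=ctrl.get_image('wrist'); save(p,'w10.png')
E
```

```text
t 11.275 P [ 446.205 -128.431   44.106] J [-0.524  0.113  2.131 -0.003  0.898 -2.124] op 0.1413788416538344 F [-0.725 -0.799  4.535] M [ 0.044  0.179 -0.004]
ringframe [ -77.697 -270.08   -15.36 ] F [ 1.618 -0.776  4.302] z [-0.001 -0.002 -1.   ] jaw 90.01865844458246
```

View pics/w10.png

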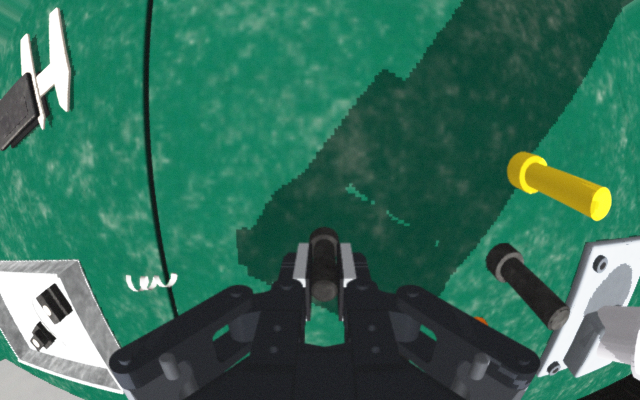

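>>> jog_arm:
  deltas:
    - {"dx":0,"dy":0,"dz":40,"rx":0,"ry":0,"rz":0,"fingers":1}
    - {"dx":0,"dy":0,"dz":55,"rx":0,"ry":0,"rz":0,"fingers":1}
    - {"dx":0,"dy":20,"dz":55,"rx":0,"ry":0,"rz":0,"fingers":1}
    - {"dx":0,"dy":40,"dz":0,"rx":0,"ry":0,"rz":0,"fingers":1}
    - {"dx":0,"dy":0,"dz":0,"rx":0,"ry":0,"rz":0,"fingers":1}
    - {"dx":0,"dy":0,"dz":0,"rx":0,"ry":0,"rz":0,"fingers":1}
  squeeze: 60

```text
time: 12.08
ee_pos: [445.5, -68.2, 193.0]
tcp_rot: [-3.141, -0.003, -3.111]
wrist_force: [-0.4, -0.2, -1.8]
opening: 0.135
```

```bash
python3 - <<'E'
from m import *
st()
P=ctrl.get_state()['ee_pos']
sc=ctrl.get_image('scene');q=ctrl.get_image('side');p=ctrl.get_image('wrist'); save(p,'w11.png'); save(sc,'sc11.png')
R=np.array(p['R']);t=np.array(p['t'])
V,U=np.mgrid[0:400,0:640]
dx=(U-p['cx']);dy=(V-p['cy']);r=np.hypot(dx,dy)+1e-9;a=r/p['fx']; z=p['z_map']
W=(np.stack([np.tan(a)*dx/r*z,np.tan(a)*dy/r*z,z],-1)-t)@R-P
for lo,hi in ((5,20),(-34,-14),(-46,-36)):
    k=(z>0)&(np.hypot(W[...,0],W[...,1])<14)&(W[...,2]>lo)&(W[...,2]<hi); print('wr',lo,k.sum(),W[k].mean(0) if k.sum() else '', cv2.minEnclosingCircle(W[k][:,:2].astype(np.float32)) if k.sum() else '')
ims=[]
for cc in (sc,q):
    uv=proj(cc,P); x,y=np.round(uv).astype(int); im=cv2.cvtColor(cc['img'],cv2.COLOR_RGB2BGR)[y-40:y+40,x-40:x+40].copy(); ims.append(cv2.resize(im,(400,400),interpolation=2))
    pts=np.array([w(cc,u,v) for v in range(y-5,y+60) for u in range(x-25,x+25) if cc['z_map'][v,u]>0])-P
    for lo,hi in ((-50,-34),(-30,-14)):
        k=(pts[:,2]>lo)&(pts[:,2]<hi)&(np.hypot(pts[:,0],pts[:,1])<16); print(lo,k.sum(),pts[k].mean(0) if k.sum() else '', 'cam dir',(P-(-np.array(cc['R']).T@np.array(cc['t'])))[:2]/500)
cv2.imwrite('pics/f11.png',np.hstack(ims))
E
```

```text
t 12.075 P [445.493 -68.243 192.975] J [-0.403 -0.183  2.096 -0.002  1.231 -2.004] op 0.1354703579730863 F [-0.447 -0.173 -1.849] M [-0.012  0.071  0.033]
ringframe [  -2.263 -209.902  112.984] F [-1.316 -0.159 -1.375] z [-0.003 -0.001 -1.   ] jaw 90.01180978959485
wr 5 906 [-2.02  -0.382 11.436] ((-1.5360805988311768, -0.0286606103181839), 12.791643142700195)
wr -34 487 [ -3.116  -0.858 -26.636] ((-0.7028019428253174, -0.9902766942977905), 8.153077125549316)
wr -46 142 [ -5.285  -1.427 -39.384] ((0.21664749085903168, -1.1451778411865234), 8.6511869430542)
-50 34 [ -4.593  -1.623 -38.71 ] cam dir [0.931 0.304]
-30 25 [ -3.511   0.619 -23.238] cam dir [0.931 0.304]
-50 51 [  0.353  -6.935 -38.52 ] cam dir [0.378 1.111]
-30 40 [  1.13   -5.069 -24.5  ] cam dir [0.378 1.111]
```

View pics/f11.png

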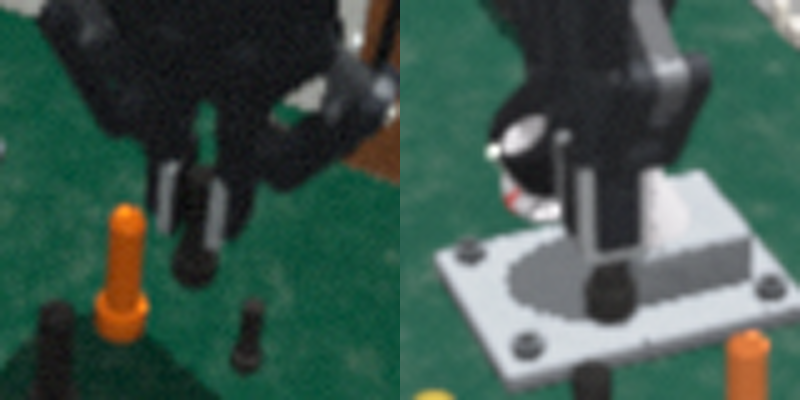

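View pics/w11.png

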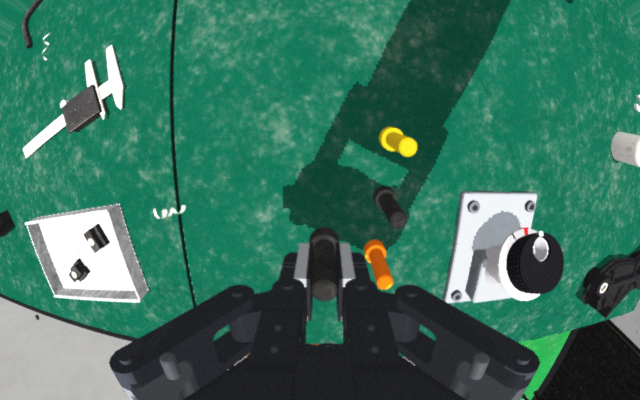

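>>> jog_arm:
  deltas:
    - {"dx":0,"dy":35,"dz":0,"rx":0.2,"ry":-5,"rz":0,"fingers":1}
    - {"dx":1,"dy":35,"dz":0,"rx":0.2,"ry":-5,"rz":0,"fingers":1}
    - {"dx":1,"dy":35,"dz":0,"rx":0.1,"ry":-5,"rz":0,"fingers":1}
    - {"dx":1,"dy":35,"dz":0,"rx":0.2,"ry":-5,"rz":0,"fingers":1}
    - {"dx":0,"dy":35,"dz":0,"rx":0.1,"ry":-5,"rz":0,"fingers":1}
    - {"dx":0,"dy":35,"dz":0,"rx":0.1,"ry":-5,"rz":0,"fingers":1}
    - {"dx":0,"dy":0,"dz":-20,"rx":0,"ry":0,"rz":0,"fingers":1}
    - {"dx":0,"dy":0,"dz":-16,"rx":0,"ry":0,"rz":0,"fingers":1}
    - {"dx":0,"dy":0,"dz":0,"rx":0,"ry":0,"rz":0,"fingers":1}
    - {"dx":0,"dy":0,"dz":0,"rx":0,"ry":0,"rz":0,"fingers":1}
  squeeze: 60

```text
time: 13.48
ee_pos: [449.5, 141.4, 158.4]
tcp_rot: [-3.14, 0.523, -3.111]
wrist_force: [-0.1, 0.6, -0.1]
opening: 0.129
```

```bash
cat >> m.py <<'E'
def chk(tag):
    st(); P=ctrl.get_state()['ee_pos']; print('PF',PF,'tcp-PF in (xr,yr,n)',np.array([(P-PF)@a for a in (xr,yr,n)]))
    p=ctrl.get_image('wrist'); save(p,'w%s.png'%tag); cv2.imwrite('pics/w%sc.png'%tag,cv2.resize(cv2.cvtColor(p['img'],cv2.COLOR_RGB2BGR)[130:330,220:440],None,fx=2.7,fy=2.7,interpolation=2))
    q=ctrl.get_image('side'); s2=ctrl.get_image('scene'); ims=[]
    for cc in (s2,q):
        x,y=np.round(proj(cc,PM)).astype(int); ims.append(cv2.resize(cv2.cvtColor(cc['img'],cv2.COLOR_RGB2BGR)[y-40:y+40,x-40:x+40],(400,400),interpolation=2))
    cv2.imwrite('pics/f%s.png'%tag,np.hstack(ims)); return p,s2,q
E
python3 - <<'E'
from m import *
p,s2,q=chk('12')
R=np.array(p['R']);t=np.array(p['t']);V,U=np.mgrid[0:400,0:640]
dx=(U-p['cx']);dy=(V-p['cy']);r=np.hypot(dx,dy)+1e-9;a=r/p['fx']; z=p['z_map']
W=(np.stack([np.tan(a)*dx/r*z,np.tan(a)*dy/r*z,z],-1)-t)@R
d=W-PF; h=d@n; Q=np.stack([d@xr,d@yr],-1)
k=(z>0)&(h>36)&(h<56)&(np.hypot(Q[...,0],Q[...,1])<14); print('head',k.sum(),cv2.minEnclosingCircle(Q[k].astype(np.float32)),h[k].min())
k=(z>0)&(h>23)&(h<29)&(np.hypot(Q[...,0]-13.5,Q[...,1])<34); print('ringtop (want 13.5,0)',k.sum(),h[k].mean(),cv2.minEnclosingCircle(Q[k].astype(np.float32)))
E
```

```text
t 13.475 P [449.498 141.399 158.366] J [ 0.076 -0.362  2.368 -0.043  0.614 -1.496] op 0.12882757462092626 F [-0.145  0.552 -0.127] M [0.026 0.25  0.043]
ringframe [-10.474  -0.493  77.762] F [-0.174  0.557 -0.045] z [ 0.499  0.013 -0.866] jaw 89.96652546148685
PF [492.224 143.218  78.25 ] tcp-PF in (xr,yr,n) [ 3.026 -0.493 90.762]
head 158 ((3.0778284072875977, -1.2503166198730469), 8.651713371276855) 47.134678309334184
ringtop (want 13.5,0) 2474 24.925317768565 ((13.508371353149414, -0.16918209195137024), 30.398971557617188)
```

View pics/w12c.png

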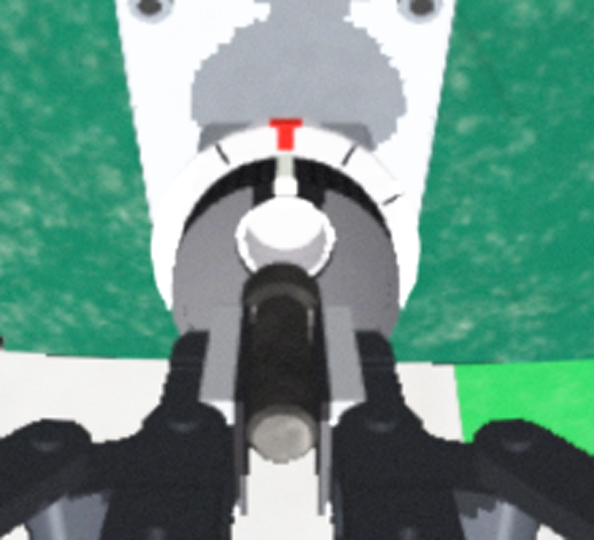

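View pics/f12.png

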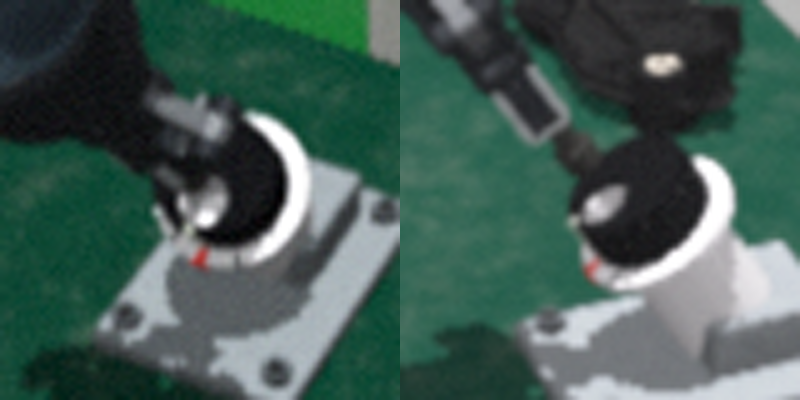

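The wrist crop shows the screw tilted in line with the pocket, with its head 3.3 mm too far up the slope and about 0.8 mm to the right. I'll correct that and go partway in.

>>> jog_arm:
  deltas:
    - {"dx":-3,"dy":0.7,"dz":-1.8,"rx":0,"ry":0,"rz":0,"fingers":1}
    - {"dx":4,"dy":0.1,"dz":-6.9,"rx":0,"ry":0,"rz":0,"fingers":1}
    - {"dx":4,"dy":0.1,"dz":-6.9,"rx":0,"ry":0,"rz":0,"fingers":1}
    - {"dx":0,"dy":0,"dz":0,"rx":0,"ry":0,"rz":0,"fingers":1}
    - {"dx":0,"dy":0,"dz":0,"rx":0,"ry":0,"rz":0,"fingers":1}
  squeeze: 60

```text
time: 14.25
ee_pos: [454.0, 142.7, 142.0]
tcp_rot: [-3.14, 0.522, -3.111]
wrist_force: [0.0, -0.1, -0.8]
opening: 0.136
```

```bash
python3 - <<'E'
from m import *
chk('13')
E
```

```text
t 14.25 P [453.972 142.662 142.016] J [ 0.079 -0.312  2.366 -0.047  0.567 -1.489] op 0.13601649658505785 F [ 0.005 -0.057 -0.787] M [0.005 0.316 0.027]
ringframe [-14.742   0.63   61.348] F [-0.39  -0.058 -0.683] z [ 0.498  0.014 -0.867] jaw 90.00180260048448
PF [492.224 143.218  78.25 ] tcp-PF in (xr,yr,n) [-1.243  0.63  74.347]
```

View pics/w13c.png

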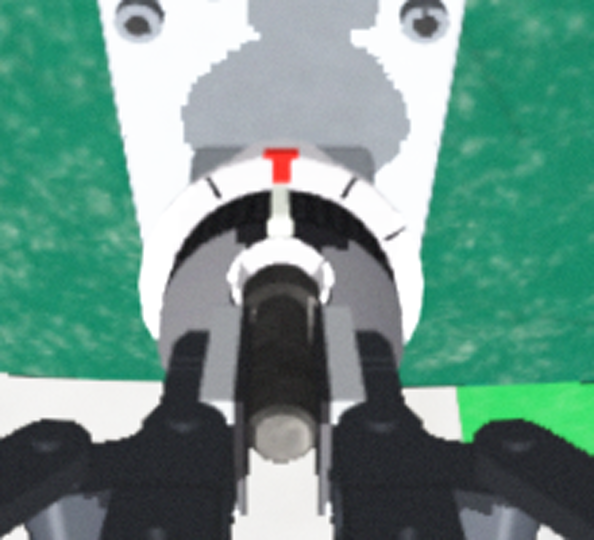

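View pics/f13.png

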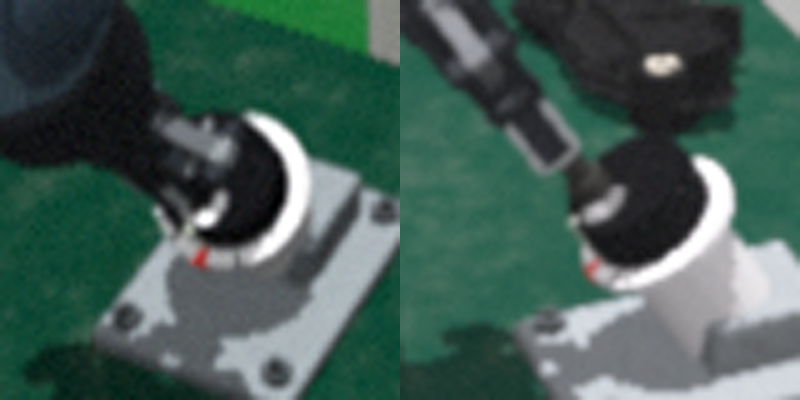

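>>> jog_arm:
  deltas:
    - {"dx":4.3,"dy":0.1,"dz":-6.7,"rx":0,"ry":0,"rz":0,"fingers":1}
    - {"dx":4,"dy":0.1,"dz":-6.9,"rx":0,"ry":0,"rz":0,"fingers":1}
    - {"dx":0,"dy":0,"dz":0,"rx":0,"ry":0,"rz":0,"fingers":1}
    - {"dx":0,"dy":0,"dz":0,"rx":0,"ry":0,"rz":0,"fingers":1}
  squeeze: 60

```text
time: 14.9
ee_pos: [462.2, 142.9, 128.4]
tcp_rot: [-3.14, 0.522, -3.11]
wrist_force: [0.3, 1.3, -0.4]
opening: 0.132
```

```bash
python3 - <<'E'
from m import *
chk('14')
E
```

```text
t 14.9 P [462.232 142.876 128.401] J [ 0.078 -0.256  2.353 -0.05   0.524 -1.488] op 0.13228340930744764 F [ 0.293  1.263 -0.398] M [-0.037  0.306 -0.057]
ringframe [-14.393   0.588  45.426] F [ 0.089  1.253 -0.511] z [ 0.498  0.014 -0.867] jaw 90.00506933970348
PF [492.224 143.218  78.25 ] tcp-PF in (xr,yr,n) [-0.894  0.588 58.425]
```

View pics/w14c.png

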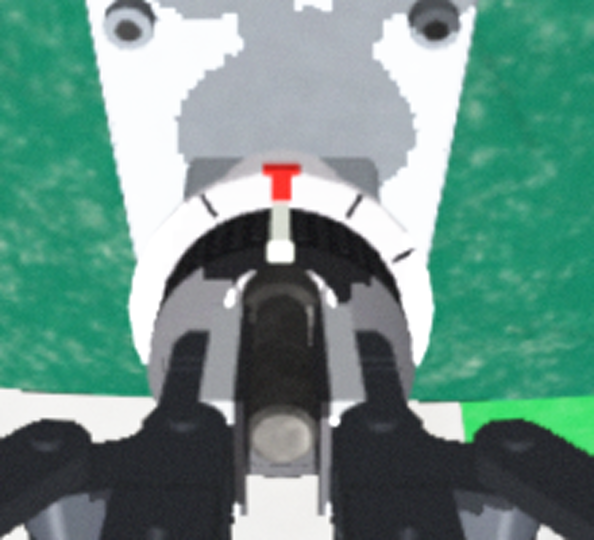

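View pics/f14.png

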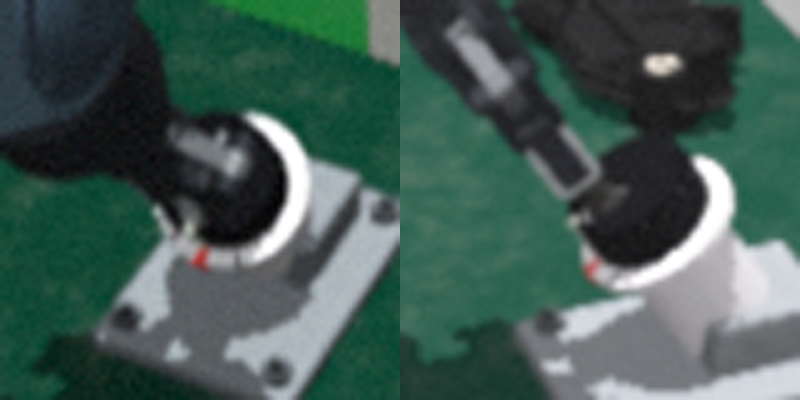

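>>> jog_arm:
  deltas:
    - {"dx":2.5,"dy":0.1,"dz":-4.3,"rx":0,"ry":0,"rz":0,"fingers":1}
    - {"dx":2.5,"dy":0.1,"dz":-4.3,"rx":0,"ry":0,"rz":0,"fingers":1}
    - {"dx":0,"dy":0,"dz":0,"rx":0,"ry":0,"rz":0,"fingers":1}
    - {"dx":0,"dy":0,"dz":0,"rx":0,"ry":0,"rz":0,"fingers":1}
  squeeze: 60

```text
time: 15.55
ee_pos: [467.2, 143.1, 119.9]
tcp_rot: [-3.14, 0.522, -3.11]
wrist_force: [0.8, -0.1, -0.6]
opening: 0.135
```

```bash
python3 - <<'E'
from m import *
chk('15')
E
```

```text
t 15.55 P [467.244 143.087 119.894] J [ 0.077 -0.221  2.345 -0.051  0.497 -1.486] op 0.13480467999824508 F [ 0.829 -0.144 -0.641] M [-0.056  0.278  0.018]
ringframe [-14.304   0.643  35.55 ] F [ 0.393 -0.17  -0.967] z [ 0.498  0.014 -0.867] jaw 90.00874819946793
PF [492.224 143.218  78.25 ] tcp-PF in (xr,yr,n) [-0.804  0.643 48.55 ]
```

View pics/w15c.png

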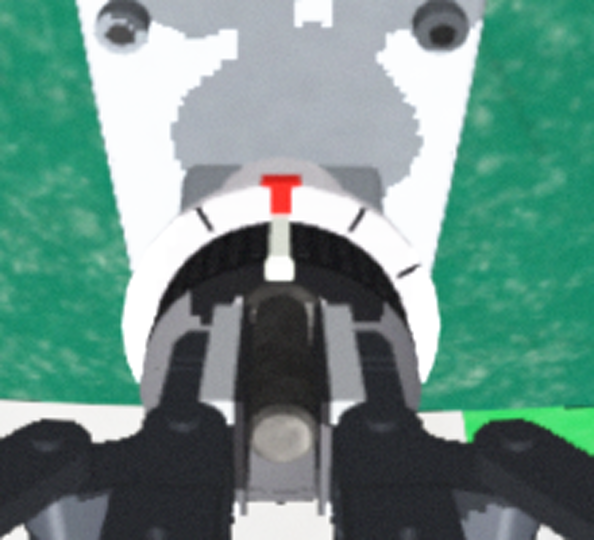

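Nearly home (about 4.5 mm left) with no contact forces. I'll press in gently until it touches the floor.

>>> jog_arm:
  deltas:
    - {"dx":1.2,"dy":0,"dz":-2.1,"rx":0,"ry":0,"rz":0,"fingers":1}
    - {"dx":1,"dy":0,"dz":-1.8,"rx":0,"ry":0,"rz":0,"fingers":1}
    - {"dx":0,"dy":0,"dz":0,"rx":0,"ry":0,"rz":0,"fingers":1}
    - {"dx":0,"dy":0,"dz":0,"rx":0,"ry":0,"rz":0,"fingers":1}
  squeeze: 60

```text
time: 16.2
ee_pos: [469.5, 143.1, 116.1]
tcp_rot: [-3.14, 0.522, -3.11]
wrist_force: [0.3, -0.0, -0.2]
opening: 0.135
```

```bash
python3 - <<'E'
from m import *
st(); P=ctrl.get_state()['ee_pos'];print(np.array([(P-PF)@a for a in (xr,yr,n)]))
E
```

```text
t 16.2 P [469.483 143.064 116.079] J [ 0.077 -0.206  2.341 -0.052  0.485 -1.485] op 0.1351530988749088 F [ 0.336 -0.04  -0.239] M [-0.061  0.283  0.008]
ringframe [-14.273   0.552  31.128] F [ 0.17  -0.051 -0.374] z [ 0.499  0.014 -0.867] jaw 90.00507088024871
[-0.774  0.552 44.127]
```

>>> jog_arm:
  deltas:
    - {"dx":0.5,"dy":0,"dz":-0.9,"rx":0,"ry":0,"rz":0,"fingers":1}
    - {"dx":0.5,"dy":0,"dz":-0.9,"rx":0,"ry":0,"rz":0,"fingers":1}
    - {"dx":0,"dy":0,"dz":0,"rx":0,"ry":0,"rz":0,"fingers":1}
  squeeze: 60

```text
time: 16.58
ee_pos: [470.7, 143.2, 115.6]
tcp_rot: [-3.139, 0.522, -3.11]
wrist_force: [-15.7, -2.3, 17.2]
opening: 0.139
```

```bash
python3 - <<'E'
from m import *
P=ctrl.get_state()['ee_pos'];print(np.array([(P-PF)@a for a in (xr,yr,n)])); chk('16')
E
```

```text
[ 0.008  0.67  43.084]
t 16.575 P [470.677 143.22  115.567] J [ 0.077 -0.201  2.338 -0.053  0.483 -1.485] op 0.13850423925917232 F [-15.665  -2.299  17.189] M [-0.366  1.11  -0.133]
ringframe [-13.492   0.67   30.085] F [-5.027 -1.812 22.75 ] z [ 0.499  0.014 -0.867] jaw 90.04542161065136
PF [492.224 143.218  78.25 ] tcp-PF in (xr,yr,n) [ 0.008  0.67  43.084]
```

View pics/w16c.png

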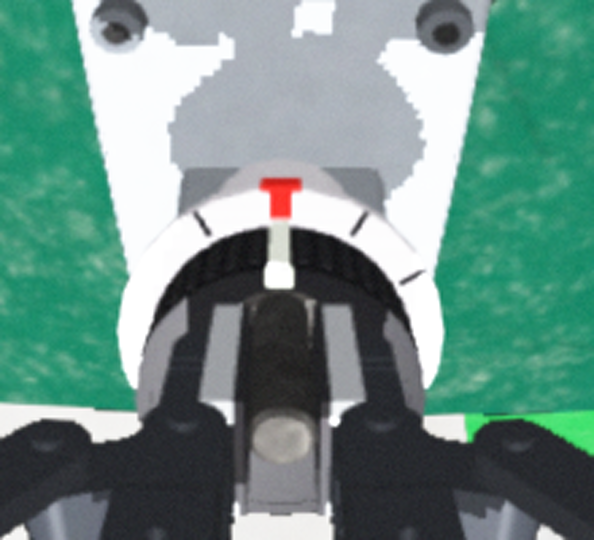

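View pics/f16.png

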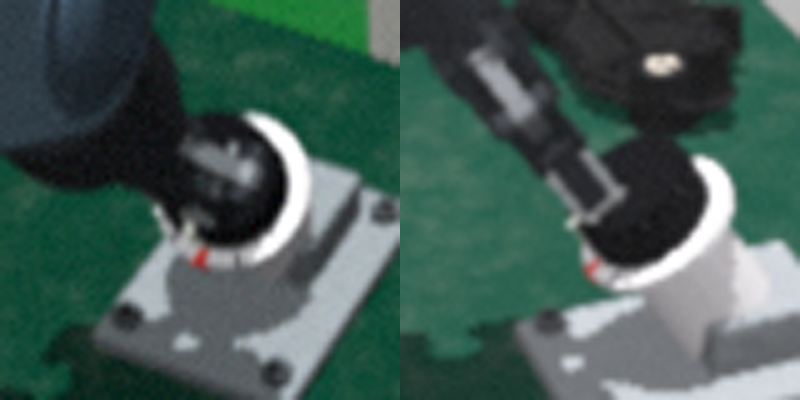

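A 23 N reaction along the axis, with the TCP 43 mm above the floor where 44 was expected, means the head is on the floor. I'll relieve the press, open and retreat.

>>> jog_arm:
  deltas:
    - {"dx":-0.5,"dy":0,"dz":0.9,"rx":0,"ry":0,"rz":0,"fingers":1}
    - {"dx":0,"dy":0,"dz":0,"rx":0,"ry":0,"rz":0,"fingers":0.7}
    - {"dx":0,"dy":0,"dz":0,"rx":0,"ry":0,"rz":0,"fingers":0.5}
    - {"dx":0,"dy":0,"dz":0,"rx":0,"ry":0,"rz":0,"fingers":0.5}
    - {"dx":-5,"dy":-0.2,"dz":8.7,"rx":0,"ry":0,"rz":0,"fingers":0.5}
    - {"dx":-15,"dy":-0.5,"dz":26,"rx":0,"ry":0,"rz":0,"fingers":0.5}
    - {"dx":-15,"dy":-0.5,"dz":26,"rx":0,"ry":0,"rz":0,"fingers":0.5}
    - {"dx":-5,"dy":-0.2,"dz":26,"rx":0,"ry":0,"rz":0,"fingers":0.5}
    - {"dx":0,"dy":0,"dz":0,"rx":0,"ry":0,"rz":0,"fingers":0.5}
  squeeze: 40

```text
time: 17.85
ee_pos: [431.1, 141.9, 204.9]
tcp_rot: [-3.14, 0.529, -3.11]
wrist_force: [-0.5, -0.3, -0.3]
opening: 0.501
```

```bash
python3 - <<'E'
from m import *
p,s2,q=chk('17')
R=np.array(p['R']);t=np.array(p['t']);V,U=np.mgrid[0:400,0:640]
dx=(U-p['cx']);dy=(V-p['cy']);r=np.hypot(dx,dy)+1e-9;a=r/p['fx']; z=p['z_map']
W=(np.stack([np.tan(a)*dx/r*z,np.tan(a)*dy/r*z,z],-1)-t)@R
d=W-PF; h=d@n; Q=np.stack([d@xr,d@yr],-1)
for lo,hi in ((30,40),(40,52),(52,65)):
    k=(z>0)&(h>lo)&(h<hi)&(np.hypot(Q[...,0],Q[...,1])<16); print('screw',lo,k.sum(),cv2.minEnclosingCircle(Q[k].astype(np.float32)) if k.sum() else '', h[k].max() if k.sum() else '')
save(s2,'sc17.png')
E
```

```text
t 17.85 P [431.059 141.889 204.935] J [ 0.082 -0.511  2.374 -0.039  0.751 -1.498] op 0.5006660834774032 F [-0.484 -0.345 -0.256] M [0.019 0.194 0.056]
ringframe [ -3.136   0.567 127.298] F [-0.556 -0.33   0.025] z [ 0.504  0.014 -0.864] jaw 90.00593636445032
PF [492.224 143.218  78.25 ] tcp-PF in (xr,yr,n) [ 10.363   0.567 140.297]
screw 30 4 ((-3.6857619285583496, -3.8651819229125977), 1.1858655214309692) 36.10009629157244
screw 40 6 ((-10.169066429138184, 2.1444177627563477), 6.600547790527344) 51.863168441042276
screw 52 184 ((-11.80012321472168, 1.8967705965042114), 6.148391246795654) 58.08007390924084
```

View pics/w17.png

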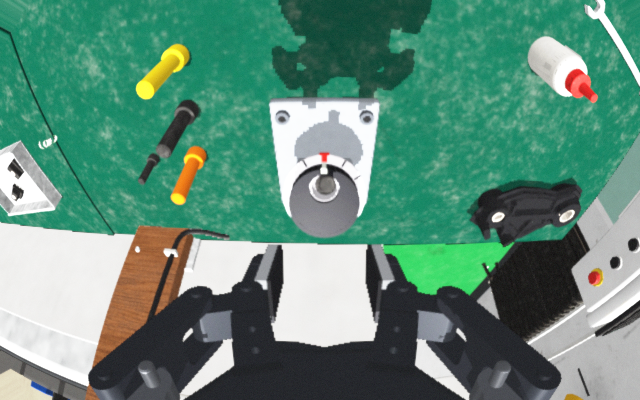

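View pics/f17.png

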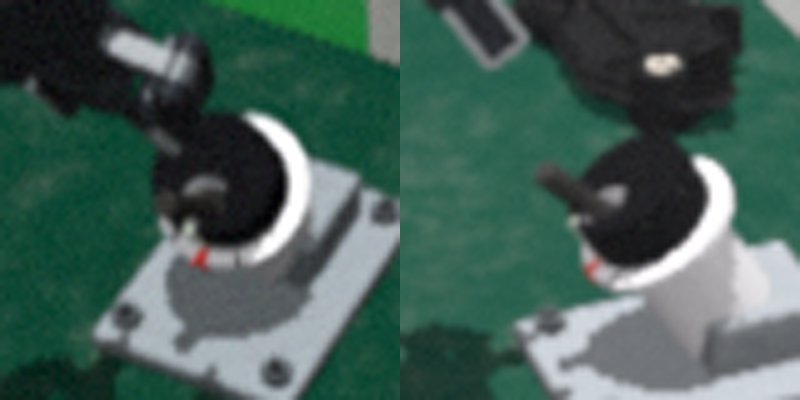

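View pics/sc17.png

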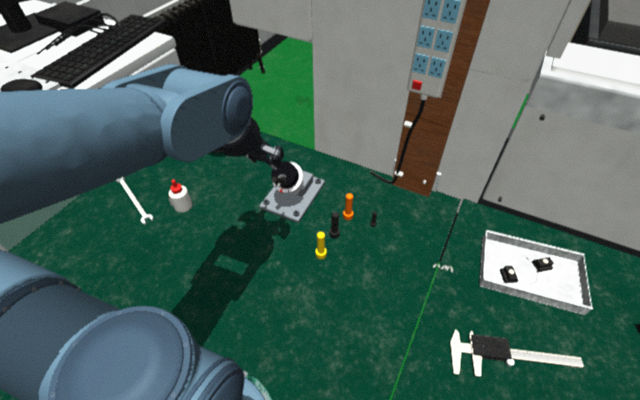

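```bash
python3 - <<'E'
from m import *
q=ctrl.get_image('side'); s2=ctrl.get_image('scene'); p=ctrl.get_image('wrist')
R=np.array(p['R']);t=np.array(p['t'])
def cloud(cc,wr):
    V,U=np.mgrid[0:400,0:640]; z=cc['z_map']; dx=U-cc['cx'];dy=V-cc['cy']
    if wr:
        r=np.hypot(dx,dy)+1e-9;a=r/cc['fx']; C=np.stack([np.tan(a)*dx/r*z,np.tan(a)*dy/r*z,z],-1)
    else: C=np.stack([dx/cc['fx']*z,dy/cc['fy']*z,z],-1)
    W=(C-np.array(cc['t']))@np.array(cc['R']); return W,z>0
for nm,cc in (('wrist',p),('side',q),('scene',s2)):
    W,ok=cloud(cc,nm=='wrist'); d=W-PF; h=d@n; x=d@xr; y=d@yr
    k=ok&(h>29)&(h<63)&(np.hypot(x,y)<22)
    cam=-np.array(cc['R']).T@np.array(cc['t']); v=cam-PF; v/=np.linalg.norm(v)
    print(nm,k.sum(),'view dir',np.array([v@xr,v@yr,v@n]))
    for lo in range(29,63,4):
        m=k&(h>=lo)&(h<lo+4)
        if m.sum(): print('  h',lo,m.sum(),'x',x[m].mean(),x[m].min(),x[m].max(),'y',y[m].mean(),y[m].min(),y[m].max())
    k2=k&(h>33)&(h<55)
    if k2.sum()>8:
        print('  slope dx/dh',np.polyfit(h[k2],x[k2],1)[0],'dy/dh',np.polyfit(h[k2],y[k2],1)[0])
W,ok=cloud(p,True); d=W-RA; h=d@n
im=cv2.cvtColor(p['img'],cv2.COLOR_RGB2BGR)[130:250,270:390]; cv2.imwrite('pics/w18c.png',cv2.resize(im,None,fx=5,fy=5,interpolation=2))
im=cv2.cvtColor(q['img'],cv2.COLOR_RGB2BGR)[160:230,270:340]; cv2.imwrite('pics/s18c.png',cv2.resize(im,None,fx=8,fy=8,interpolation=2))
E
```

```text
wrist 217 view dir [-0.256 -0.     0.967]
  h 49 15 x -16.222223742596174 -17.397127236436113 -14.299477251913935 y 2.2245488490975305 -2.3802415257355785 7.589883773716842
  h 53 199 x -12.009072798565228 -17.55793646336827 -6.853129675379389 y 2.082141520486009 -3.0965198993845062 7.584846181998075
  h 57 3 x -10.303799107900836 -12.75621759347898 -9.032937297448882 y 1.1646829320912067 -1.6463530459918587 5.379485452326287
  slope dx/dh 1.9377793545666564 dy/dh -0.24213860478765065
side 72 view dir [ 0.017 -0.812  0.583]
  h 29 9 x -3.9416701086475165 -9.57079127742469 1.4981667789957633 y -2.58398587599777 -5.071504249932301 1.2247482024310907
  h 33 9 x -3.4276425769921257 -9.86484957437131 1.1059447583646858 y -2.59014227015159 -6.2510747672753215 -0.5983681619795257
  h 37 10 x -5.621215885654013 -11.975641809498871 0.694755060764443 y -2.1998506106472435 -5.1409363357541595 0.8392853637670539
  h 41 7 x -6.5344829147773025 -12.421858664180853 -1.433233406553068 y -1.5848513687563457 -4.565460466612655 1.4424093768704438
  h 45 11 x -6.678552746953707 -14.59914634485704 -1.773
[... 951 characters left out ...]
 h 41 6 x -7.772227458617713 -13.011454151122251 -3.768175478971525 y -2.6306692715952122 -4.579679656837036 -0.7522850014462801
  h 45 5 x -10.803902946318697 -14.38419285861168 -6.153828441827951 y -2.1363820405736735 -3.4524683135948018 -1.4439516545875244
  h 49 5 x -10.070969286556021 -15.990647183847159 -5.4147123238040535 y 0.8582915876767545 -3.150564977518878 6.04440851269776
  h 53 17 x -12.156314308162681 -17.555291615811313 -6.814246024077217 y 1.922945534130498 -3.512528002870699 6.316947519138117
  h 57 5 x -9.978090419263003 -11.1424965605162 -8.489725042337483 y 1.3421883610754974 -1.761536410244565 6.106046838697157
  slope dx/dh -0.37800484760995984 dy/dh 0.2892947473733148
```

View pics/w18c.png

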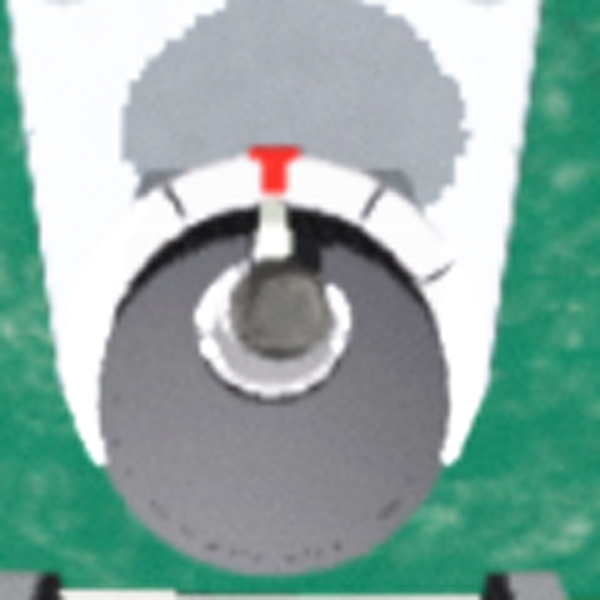

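View pics/s18c.png

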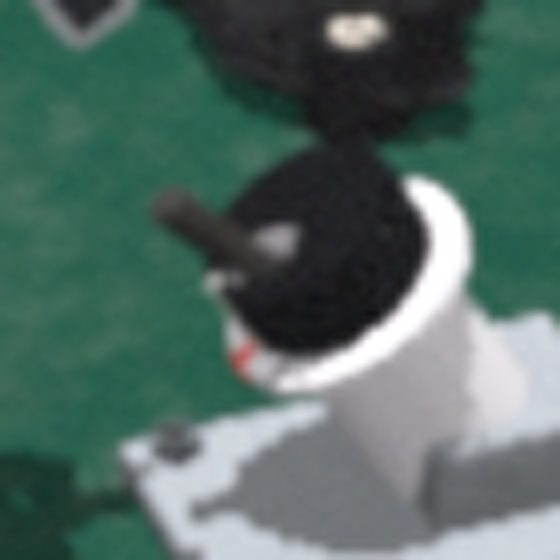

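The screw is in the pocket and the ring is at the red mark, but the screw leans downhill. I'll measure that tilt more carefully from its end face and the fixed cameras.

```bash
python3 - <<'E'
from m import *
def cloud(cc):
    V,U=np.mgrid[0:400,0:640]; z=cc['z_map']; dx=U-cc['cx'];dy=V-cc['cy']
    r=np.hypot(dx,dy)+1e-9;a=r/cc['fx']; C=np.stack([np.tan(a)*dx/r*z,np.tan(a)*dy/r*z,z],-1)
    return (C-np.array(cc['t']))@np.array(cc['R']),z>0
for i in range(2):
    p=ctrl.get_image('wrist'); W,ok=cloud(p); d=W-PF; h=d@n; x=d@xr; y=d@yr
    k=ok&(h>51)&(h<60)&(np.hypot(x+11.8,y-1.9)<5.0)
    A=np.c_[x[k],y[k],np.ones(k.sum())]; s_=np.linalg.lstsq(A,h[k],rcond=None); print(k.sum(),s_[0][:2],'centre h',s_[0]@[-11.8,1.9,1], 'rms',np.sqrt(s_[1]/k.sum()))
    k=ok&(np.hypot(x-22,y)<12)&(abs(h-25.5)<4); A=np.c_[x[k],y[k],np.ones(k.sum())]; print('ring top plane',k.sum(),np.linalg.lstsq(A,h[k],rcond=None)[0])
    # window: points deep inside
    k=ok&(h<22)&(h>-6)&(np.hypot(x,y)<16); print('deep',cv2.minEnclosingCircle(np.c_[x[k],y[k]].astype(np.float32)))
    # predicted images for tilt values
    for th in (.1,.15,.2,.25,.3):
        top=PM*0+PF+(-2-45*np.sin(th))*xr+(12+45*np.cos(th))*n
        print(th,'tip px',fproj(p,top),end=' ')
    print('PM px',fproj(p,PM), 'red',fproj(p,ringpt(38,np.pi,-13)))
q=ctrl.get_image('side');s2=ctrl.get_image('scene')
for cc in (q,s2):
    print('PM',proj(cc,PM),'red',proj(cc,ringpt(38,np.pi,-13)))
    for th in (0,.1,.15,.2,.25,.3): print(th,proj(cc,PF+(-2-45*np.sin(th))*xr+(12+45*np.cos(th))*n), proj(cc,PF+(-2-18*np.sin(th))*xr+(12+18*np.cos(th))*n))
E
```

```text
162 [ 0.261 -0.044] centre h 55.41387005438053 rms [0.678]
ring top plane 596 [ 0.012 -0.001 24.624]
deep ((-1.5727835893630981, -0.11063080281019211), 14.397160530090332)
0.1 tip px [324.334 199.125] 0.15 tip px [324.335 195.983] 0.2 tip px [324.335 192.809] 0.25 tip px [324.336 189.619] 0.3 tip px [324.336 186.426] PM px [324.334 195.704] red [324.339 160.28 ]
162 [ 0.28  -0.036] centre h 55.22598693282629 rms [0.717]
ring top plane 594 [ 0.003 -0.    24.764]
deep ((-1.711437463760376, -0.639483630657196), 14.36246109008789)
0.1 tip px [324.318 198.778] 0.15 tip px [324.319 195.635] 0.2 tip px [324.319 192.463] 0.25 tip px [324.32  189.274] 0.3 tip px [324.32  186.081] PM px [324.319 195.389] red [324.325 159.988]
PM [301.555 190.797] red [298.782 204.863]
0 [293.573 182.068] [299.918 190.167]
0.1 [291.985 183.388] [299.293 190.685]
0.15 [291.236 184.095] [298.998 190.962]
0.2 [290.521 184.831] [298.716 191.251]
0.25 [289.841 185.593] [298.448 191.549]
0.3 [289.198 186.381] [298.194 191.858]
PM [280.899 178.695] red [280.378 191.448]
0 [276.077 175.422] [279.998 178.981]
0.1 [275.317 177.3  ] [279.704 179.711]
0.15 [274.965 178.257] [279.568 180.082]
0.2 [274.632 179.221] [279.439 180.456]
0.25 [274.32 180.19] [279.317 180.832]
0.3 [274.03  181.162] [279.204 181.209]
```

>>> jog_arm:
  deltas:
    - {"dx":-5,"dy":0,"dz":25,"rx":0,"ry":0,"rz":0,"fingers":0.5}
    - {"dx":0,"dy":-30,"dz":10,"rx":-0.2,"ry":7.5,"rz":0,"fingers":0.5}
    - {"dx":10,"dy":-30,"dz":0,"rx":-0.2,"ry":7.5,"rz":0,"fingers":0.5}
    - {"dx":20,"dy":-30,"dz":0,"rx":-0.2,"ry":7.5,"rz":0,"fingers":0.5}
    - {"dx":20,"dy":-30,"dz":0,"rx":-0.3,"ry":7.5,"rz":0,"fingers":0.5}
    - {"dx":20,"dy":0,"dz":-10,"rx":8,"ry":0,"rz":0,"fingers":0.5}
    - {"dx":0,"dy":0,"dz":-20,"rx":8,"ry":0,"rz":0,"fingers":0.5}
    - {"dx":0,"dy":0,"dz":-20,"rx":8,"ry":0,"rz":0,"fingers":0.5}
    - {"dx":0,"dy":0,"dz":-20,"rx":8,"ry":0,"rz":0,"fingers":0.5}
    - {"dx":0,"dy":0,"dz":-10,"rx":8,"ry":0,"rz":0,"fingers":0.5}
  squeeze: 40

```text
time: 19.6
ee_pos: [494.7, 21.5, 155.9]
tcp_rot: [2.44, 0.018, -3.118]
wrist_force: [-0.1, -0.4, -0.6]
opening: 0.502
```

```bash
python3 - <<'E'
from m import *
st(); ctrl.get_image('side'); ctrl.get_image('side'); p=ctrl.get_image('wrist'); save(p,'w19.png'); st()
cam=-np.array(p['R']).T@np.array(p['t']); print(cam, fproj(p,PM))
E
```

```text
t 19.6 P [494.722  21.541 155.89 ] J [-0.485  0.115  2.001  0.614  1.433 -2.301] op 0.5015500265150109 F [-0.093 -0.363 -0.61 ] M [-0.244 -0.026 -0.   ]
ringframe [  24.217 -121.69    54.874] F [-0.396 -0.36  -0.476] z [-0.002  0.646 -0.764] jaw 67.42983852140746
t 19.75 P [494.445  21.045 155.49 ] J [-0.484  0.114  2.001  0.609  1.431 -2.297] op 0.49495458470074977 F [ 0.283 -0.154  1.173] M [-0.3    0.027 -0.001]
ringframe [  23.763 -122.178   54.674] F [ 0.827 -0.163  0.877] z [-0.003  0.642 -0.767] jaw 67.48546848426332
[416.927 -64.236 251.105] [395.196 185.587]
```

View pics/w19.png

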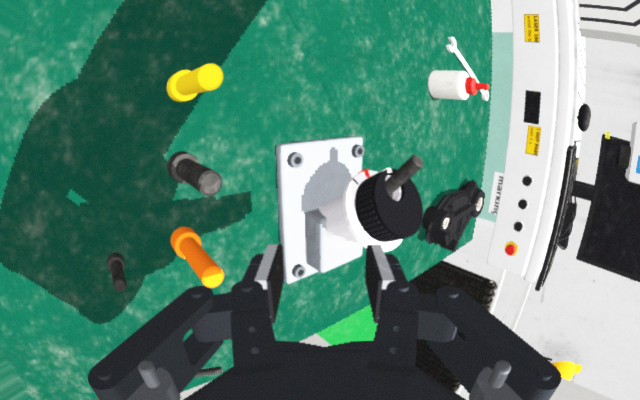

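```bash
python3 - <<'E'
from m import *
p=ctrl.get_image('wrist'); im=cv2.cvtColor(p['img'],cv2.COLOR_RGB2BGR)
big=cv2.resize(im[140:260,330:450],None,fx=5,fy=5,interpolation=cv2.INTER_CUBIC)
f=lambda X:tuple(int(v) for v in (fproj(p,X)-[330,140])*5+2)
# check reference points
for b in np.linspace(0,2*np.pi,60): cv2.circle(big,f(ringpt(30,b,13)),1,(255,0,255),-1); cv2.circle(big,f(PM+12*(np.cos(b)*xr+np.sin(b)*yr)),1,(0,255,255),-1)
cv2.circle(big,f(ringpt(38,np.pi,-13)),3,(255,255,0),-1)
ref=big.copy()
for th,col in ((.1,(0,255,0)),(.2,(255,128,0)),(.3,(0,0,255))):
    cv2.line(big,f(PF+(-2-14*np.sin(th))*xr+(12+14*np.cos(th))*n),f(PF+(-2-45*np.sin(th))*xr+(12+45*np.cos(th))*n),col,1)
cv2.imwrite('pics/w20c.png',big)
V,U=np.mgrid[0:400,0:640]; z=p['z_map']; dx=U-p['cx'];dy=V-p['cy']
r=np.hypot(dx,dy)+1e-9;a=r/p['fx']; C=np.stack([np.tan(a)*dx/r*z,np.tan(a)*dy/r*z,z],-1)
W=(C-np.array(p['t']))@np.array(p['R']); d=W-PF;h=d@n;x=d@xr;y=d@yr
k=(z>0)&(h>29)&(h<54)&(np.hypot(x+5,y)<20); print(k.sum())
for lo in range(28,60,4):
    m=k&(h>=lo)&(h<lo+4)
    if m.sum(): print(lo,m.sum(),'x mid',(np.percentile(x[m],2)+np.percentile(x[m],98))/2,x[m].min(),x[m].max(),'y',y[m].mean(),y[m].min())
k2=k&(h>32)&(h<50)&(abs(y)<12); print(np.polyfit(h[k2],x[k2],1),np.polyfit(h[k2],y[k2],1))
m=(z>0)&(abs(h-25)<2.0)&(np.hypot(x-13.5,y)<34); print('ring', cv2.minEnclosingCircle(np.c_[x[m],y[m]].astype(np.float32)),h[m].mean())
E
```

```text
404
28 48 x mid -4.41299305143064 -10.399399039368006 1.3744060276688757 y -3.20997590721136 -6.332247063663896
32 59 x mid -5.626002894611217 -12.432474014119983 0.8777593927904768 y -2.7571012755650504 -6.112395999799649
36 60 x mid -6.43761159615802 -12.12529228065597 -1.0553061248174593 y -3.138687911120013 -5.580366227118344
40 66 x mid -7.48030991233331 -13.935722503442832 -1.4681295139646693 y -2.650948064879121 -5.538290846187768
44 62 x mid -8.84711046426269 -15.127712944021336 -2.469683839025759 y -2.668239359069121 -4.7671064325856936
48 73 x mid -10.373787869750638 -16.933958165039023 -4.024202097141835 y -2.457501584522342 -4.71313443697474
52 36 x mid -11.090358420107421 -17.272589312693448 -4.837987747966011 y -2.3197661651169663 -5.25397098508227
[-0.284  5.039] [ 0.006 -3.07 ]
ring ((13.457049369812012, -0.7013150453567505), 31.257186889648438) 25.111867617185624
```

View pics/w20c.png

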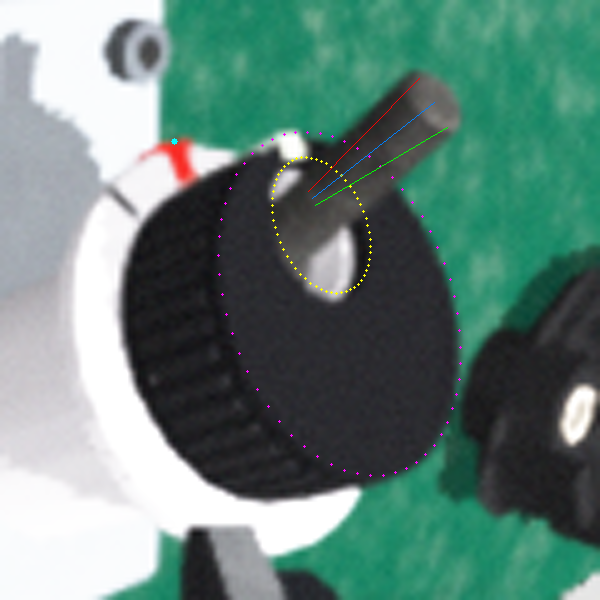

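This side-on view shows the ring at the red mark, but the shank leans downhill. The depth slope gives about 0.27 rad, over the 0.25 limit, because the head kicked uphill when released. To fix it, I'll re-grip the shank, bring it more upright with the head on the downhill side, and release it already resting on the window edge.

>>> jog_arm:
  deltas:
    - {"dx":0,"dy":0,"dz":10,"rx":-8,"ry":0,"rz":0,"fingers":0.5}
    - {"dx":0,"dy":0,"dz":20,"rx":-8,"ry":0,"rz":0,"fingers":0.5}
    - {"dx":0,"dy":0,"dz":20,"rx":-8,"ry":0,"rz":0,"fingers":0.5}
    - {"dx":0,"dy":0,"dz":20,"rx":-8,"ry":0,"rz":0,"fingers":0.5}
    - {"dx":-20,"dy":0,"dz":10,"rx":-8,"ry":0,"rz":0,"fingers":0.5}
    - {"dx":-20,"dy":30,"dz":0,"rx":0.3,"ry":-7.5,"rz":0,"fingers":0.5}
    - {"dx":-20,"dy":30,"dz":0,"rx":0.2,"ry":-7.5,"rz":0,"fingers":0.5}
    - {"dx":-10,"dy":30,"dz":0,"rx":0.2,"ry":-7.5,"rz":0,"fingers":0.5}
    - {"dx":7,"dy":31,"dz":-10,"rx":0.2,"ry":-7.5,"rz":0,"fingers":0.5}
    - {"dx":0,"dy":0,"dz":0,"rx":0,"ry":0,"rz":0,"fingers":0.5}
  squeeze: 40

```text
time: 21.05
ee_pos: [430.1, 145.1, 226.8]
tcp_rot: [-3.14, 0.524, -3.105]
wrist_force: [0.1, 0.2, 0.4]
opening: 0.5
```

```bash
python3 - <<'E'
from m import *
st(); P=ctrl.get_state()['ee_pos'];print(np.array([(P-PF)@a for a in (xr,yr,n)]))
T=PF-9.5*xr+.8*yr+91*n; print(T,T-P)
E
```

```text
t 21.05 P [430.135 145.059 226.834] J [ 0.09  -0.539  2.349 -0.04   0.809 -1.497] op 0.49991441495710504 F [0.105 0.169 0.375] M [-0.     0.246  0.011]
ringframe [  7.098   3.765 146.675] F [0.283 0.165 0.269] z [ 0.5    0.016 -0.866] jaw 90.28244217682158
[ 20.597   3.765 159.675]
[438.498 142.352 152.306] [  8.364  -2.707 -74.528]
```

>>> jog_arm:
  deltas:
    - {"dx":4.4,"dy":-1.7,"dz":-38,"rx":0,"ry":0,"rz":0,"fingers":0.5}
    - {"dx":4,"dy":-1,"dz":-36.5,"rx":0,"ry":0,"rz":0,"fingers":0.5}
    - {"dx":0,"dy":0,"dz":0,"rx":0,"ry":0,"rz":0,"fingers":0.5}
    - {"dx":0,"dy":0,"dz":0,"rx":0,"ry":0,"rz":0,"fingers":0.5}
  squeeze: 40

```text
time: 21.55
ee_pos: [441.8, 140.0, 154.9]
tcp_rot: [-3.14, 0.526, -3.111]
wrist_force: [-0.0, 0.0, 0.5]
opening: 0.497
```

```bash
python3 - <<'E'
from m import *
chk('21')
E
```

```text
t 21.55 P [441.799 139.988 154.877] J [ 0.074 -0.384  2.39  -0.04   0.61  -1.501] op 0.4972622791511903 F [-0.011  0.011  0.52 ] M [-0.068  0.259 -0.009]
ringframe [-18.92   -1.665  78.61 ] F [0.251 0.011 0.456] z [ 0.502  0.014 -0.865] jaw 90.00150521297503
PF [492.224 143.218  78.25 ] tcp-PF in (xr,yr,n) [-5.42  -1.665 91.61 ]
```

View pics/w21.png

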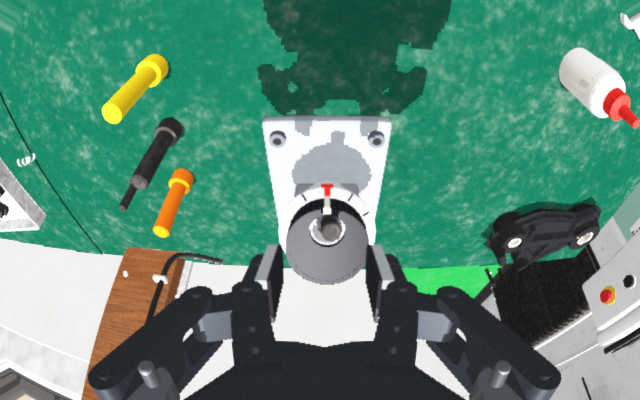

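>>> jog_arm:
  deltas:
    - {"dx":-3.6,"dy":2.4,"dz":-2.1,"rx":0,"ry":0,"rz":0,"fingers":0.5}
    - {"dx":10,"dy":0.3,"dz":-17.3,"rx":0,"ry":0,"rz":0,"fingers":0.5}
    - {"dx":8,"dy":0.3,"dz":-13.9,"rx":0,"ry":0,"rz":0,"fingers":0.5}
    - {"dx":4.7,"dy":0.1,"dz":-8.2,"rx":0,"ry":0,"rz":0,"fingers":0.5}
    - {"dx":0,"dy":0,"dz":0,"rx":0,"ry":0,"rz":0,"fingers":0.5}
    - {"dx":0,"dy":0,"dz":0,"rx":0,"ry":0,"rz":0,"fingers":0.5}
  squeeze: 40

```text
time: 22.45
ee_pos: [459.6, 143.2, 111.4]
tcp_rot: [-3.14, 0.523, -3.11]
wrist_force: [-0.1, -0.1, -0.2]
opening: 0.501
```

```bash
python3 - <<'E'
from m import *
chk('22')
E
```

```text
t 22.45 P [459.6   143.16  111.428] J [ 0.079 -0.223  2.366 -0.055  0.477 -1.48 ] op 0.5010892702320807 F [-0.08  -0.124 -0.162] M [ 0.007  0.218 -0.004]
ringframe [-25.151   0.954  32.038] F [-0.154 -0.121 -0.098] z [ 0.499  0.014 -0.866] jaw 90.00697926977416
PF [492.224 143.218  78.25 ] tcp-PF in (xr,yr,n) [-11.651   0.954  45.037]
```

View pics/w22c.png

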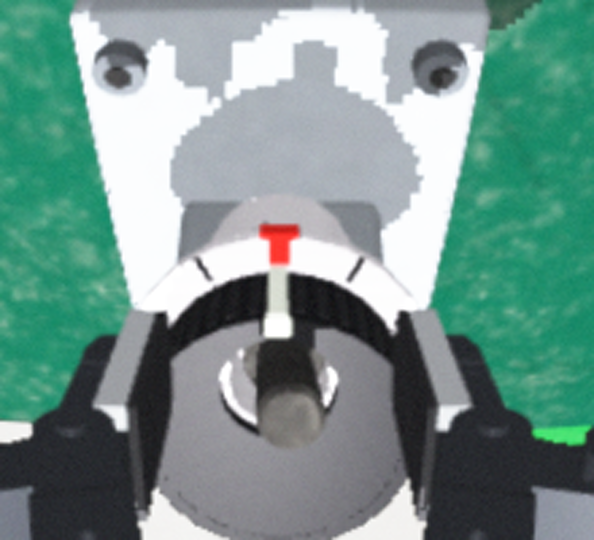

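View pics/f22.png

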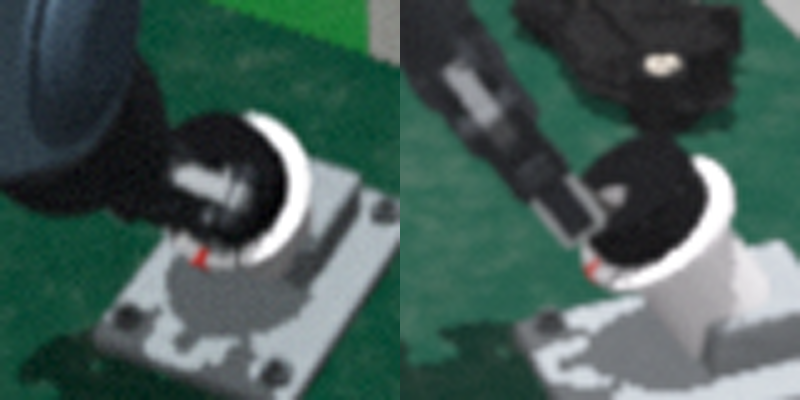

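>>> jog_arm:
  deltas:
    - {"dx":0,"dy":0,"dz":0,"rx":0,"ry":0,"rz":0,"fingers":0.8}
    - {"dx":0,"dy":0,"dz":0,"rx":0,"ry":0,"rz":0,"fingers":1}
    - {"dx":0,"dy":0,"dz":0,"rx":0,"ry":0,"rz":0,"fingers":1}
    - {"dx":0,"dy":0,"dz":0,"rx":0,"ry":0,"rz":0,"fingers":1}
  squeeze: 40

```text
time: 23.1
ee_pos: [459.6, 143.1, 111.1]
tcp_rot: [-3.14, 0.523, -3.111]
wrist_force: [-2.5, 0.0, 3.8]
opening: 0.144
```

```bash
python3 - <<'E'
from m import *
chk('23')
E
```

```text
t 23.1 P [459.601 143.147 111.148] J [ 0.079 -0.222  2.366 -0.055  0.477 -1.48 ] op 0.14436274111156916 F [-2.544  0.011  3.823] M [0.082 0.27  0.062]
ringframe [-25.29    0.94   31.796] F [-0.29   0.09   4.582] z [ 0.499  0.014 -0.867] jaw 90.00424146155802
PF [492.224 143.218  78.25 ] tcp-PF in (xr,yr,n) [-11.791   0.94   44.795]
```

View pics/w23c.png

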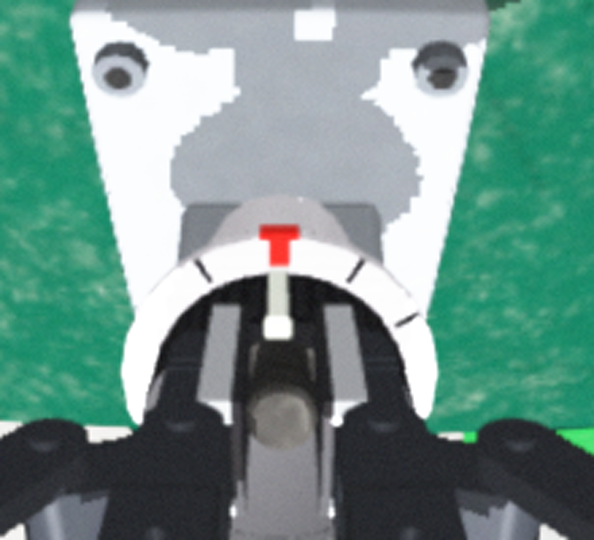

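>>> jog_arm:
  deltas:
    - {"dx":0.5,"dy":0,"dz":0.5,"rx":-0.1,"ry":2,"rz":0,"fingers":1}
    - {"dx":0.5,"dy":0,"dz":0.4,"rx":0,"ry":2,"rz":0,"fingers":1}
    - {"dx":0.4,"dy":0,"dz":0.4,"rx":-0.1,"ry":2,"rz":0,"fingers":1}
    - {"dx":0.4,"dy":0,"dz":0.3,"rx":-0.1,"ry":2,"rz":0,"fingers":1}
    - {"dx":0,"dy":0,"dz":0,"rx":0,"ry":0,"rz":0,"fingers":1}
    - {"dx":0,"dy":0,"dz":0,"rx":0,"ry":0,"rz":0,"fingers":1}
  squeeze: 60

```text
time: 24.0
ee_pos: [463.0, 143.2, 114.2]
tcp_rot: [-3.139, 0.387, -3.11]
wrist_force: [-1.5, -0.3, 7.0]
opening: 0.132
```

```bash
python3 - <<'E'
from m import *
chk('24')
E
```

```text
t 24.0 P [463.006 143.192 114.198] J [ 0.075 -0.169  2.283 -0.032  0.642 -1.505] op 0.13157333423750942 F [-1.475 -0.297  7.034] M [ 0.071 -0.154  0.027]
ringframe [-20.817   0.88   32.734] F [ 2.232 -0.251  6.833] z [ 0.377  0.009 -0.926] jaw 90.04626939970603
PF [492.224 143.218  78.25 ] tcp-PF in (xr,yr,n) [-7.318  0.88  45.734]
```

View pics/w24c.png

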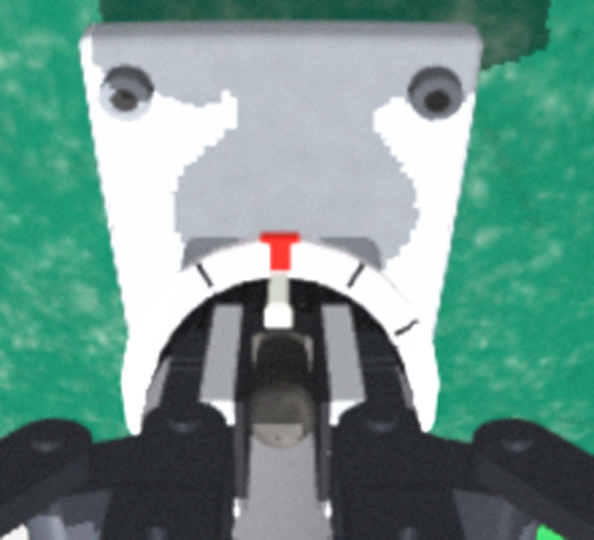

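View pics/f24.png

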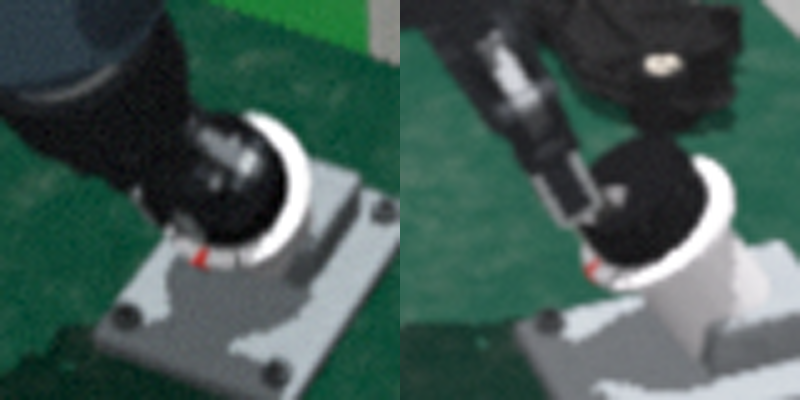

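>>> jog_arm:
  deltas:
    - {"dx":-0.9,"dy":0,"dz":-0.5,"rx":0,"ry":0,"rz":0,"fingers":1}
    - {"dx":-0.9,"dy":-0.1,"dz":-0.5,"rx":0,"ry":0,"rz":0,"fingers":1}
    - {"dx":0,"dy":0,"dz":0,"rx":0,"ry":0,"rz":0,"fingers":1}
    - {"dx":0,"dy":0,"dz":0,"rx":0,"ry":0,"rz":0,"fingers":1}
  squeeze: 60

```text
time: 24.65
ee_pos: [461.5, 143.1, 113.4]
tcp_rot: [-3.139, 0.388, -3.11]
wrist_force: [0.9, 0.3, 5.2]
opening: 0.137
```

```bash
python3 - <<'E'
from m import *
st(); P=ctrl.get_state()['ee_pos'];print(np.array([(P-PF)@a for a in (xr,yr,n)]))
E
```

```text
t 24.65 P [461.52  143.089 113.402] J [ 0.075 -0.172  2.288 -0.032  0.639 -1.505] op 0.13707225396670128 F [0.926 0.346 5.214] M [ 0.029 -0.411  0.008]
ringframe [-22.504   0.823  32.789] F [3.418 0.317 4.047] z [ 0.378  0.009 -0.926] jaw 90.03983311137497
[-9.005  0.823 45.788]
```

>>> jog_arm:
  deltas:
    - {"dx":-0.9,"dy":0,"dz":-0.5,"rx":0,"ry":0,"rz":0,"fingers":1}
    - {"dx":-0.9,"dy":0,"dz":-0.5,"rx":0,"ry":0,"rz":0,"fingers":1}
    - {"dx":0,"dy":0,"dz":0,"rx":0,"ry":0,"rz":0,"fingers":1}
    - {"dx":0,"dy":0,"dz":0,"rx":0,"ry":0,"rz":0,"fingers":1}
  squeeze: 60

```text
time: 25.15
ee_pos: [461.0, 143.1, 113.2]
tcp_rot: [-3.139, 0.391, -3.11]
wrist_force: [6.8, 1.1, 3.5]
opening: 0.132
```

```bash
python3 - <<'E'
from m import *
P=ctrl.get_state()['ee_pos'];print(np.array([(P-PF)@a for a in (xr,yr,n)]))
chk('25')
E
```

```text
[-9.59   0.83  45.893]
t 25.15 P [460.961 143.079 113.2  ] J [ 0.075 -0.175  2.291 -0.032  0.635 -1.504] op 0.1315754898925086 F [6.807 1.111 3.52 ] M [ 0.067 -1.313  0.037]
ringframe [-23.089   0.83   32.894] F [ 7.682  0.899 -0.371] z [ 0.381  0.01  -0.924] jaw 90.02797465334697
PF [492.224 143.218  78.25 ] tcp-PF in (xr,yr,n) [-9.59   0.83  45.893]
```

View pics/f25.png

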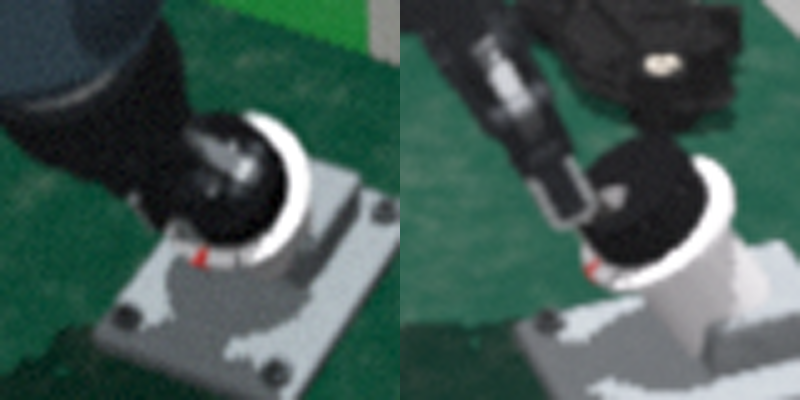

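>>> jog_arm:
  deltas:
    - {"dx":0.9,"dy":0,"dz":-0.5,"rx":0,"ry":0,"rz":0,"fingers":1}
    - {"dx":0,"dy":0,"dz":0,"rx":0,"ry":0,"rz":0,"fingers":1}
    - {"dx":0,"dy":0,"dz":0,"rx":0,"ry":0,"rz":0,"fingers":1}
  squeeze: 60

```text
time: 25.68
ee_pos: [461.4, 143.2, 113.1]
tcp_rot: [-3.139, 0.39, -3.11]
wrist_force: [-2.2, 0.2, 14.0]
opening: 0.133
```

```bash
python3 - <<'E'
from m import *
st();P=ctrl.get_state()['ee_pos'];print(np.array([(P-PF)@a for a in (xr,yr,n)]))
E
```

```text
t 25.675 P [461.392 143.161 113.076] J [ 0.075 -0.173  2.289 -0.032  0.636 -1.504] op 0.13267406678039648 F [-2.159  0.165 13.952] M [-0.039 -0.521 -0.022]
ringframe [-22.776   0.899  32.57 ] F [ 5.112  0.232 13.159] z [ 0.38   0.01  -0.925] jaw 90.05160345378879
[-9.276  0.899 45.569]
```

>>> jog_arm:
  deltas:
    - {"dx":0,"dy":0,"dz":0.4,"rx":0,"ry":0,"rz":0,"fingers":1}
    - {"dx":0,"dy":0,"dz":0,"rx":0,"ry":0,"rz":0,"fingers":0.84}
    - {"dx":0,"dy":0,"dz":0,"rx":0,"ry":0,"rz":0,"fingers":0.75}
    - {"dx":0,"dy":0,"dz":0,"rx":0,"ry":0,"rz":0,"fingers":0.5}
    - {"dx":0,"dy":0,"dz":0,"rx":0,"ry":0,"rz":0,"fingers":0.5}
    - {"dx":-5,"dy":-0.2,"dz":9,"rx":0,"ry":0,"rz":0,"fingers":0.5}
    - {"dx":-12,"dy":-0.5,"dz":26,"rx":0,"ry":0,"rz":0,"fingers":0.5}
    - {"dx":-12,"dy":-0.5,"dz":26,"rx":0,"ry":0,"rz":0,"fingers":0.5}
    - {"dx":0,"dy":-10,"dz":45,"rx":0,"ry":0,"rz":0,"fingers":0.5}
    - {"dx":0,"dy":-20,"dz":10,"rx":-0.2,"ry":7.5,"rz":0,"fingers":0.5}
  squeeze: 20

```text
time: 26.92
ee_pos: [429.3, 112.2, 230.3]
tcp_rot: [-3.14, 0.255, -3.108]
wrist_force: [0.7, -0.1, -1.1]
opening: 0.495
```

>>> jog_arm:
  deltas:
    - {"dx":15,"dy":-30,"dz":0,"rx":-0.2,"ry":7.5,"rz":0,"fingers":0.5}
    - {"dx":20,"dy":-30,"dz":0,"rx":-0.2,"ry":7.5,"rz":0,"fingers":0.5}
    - {"dx":20,"dy":-30,"dz":0,"rx":8,"ry":0,"rz":0,"fingers":0.5}
    - {"dx":10,"dy":0,"dz":-10,"rx":8,"ry":0,"rz":0,"fingers":0.5}
    - {"dx":0,"dy":0,"dz":-20,"rx":8,"ry":0,"rz":0,"fingers":0.5}
    - {"dx":0,"dy":0,"dz":-20,"rx":8,"ry":0,"rz":0,"fingers":0.5}
    - {"dx":0,"dy":0,"dz":-10,"rx":8,"ry":0,"rz":0,"fingers":0.5}
    - {"dx":0,"dy":0,"dz":0,"rx":0,"ry":0,"rz":0,"fingers":0.5}
    - {"dx":0,"dy":0,"dz":0,"rx":0,"ry":0,"rz":0,"fingers":0.5}
  squeeze: 20

```text
time: 28.05
ee_pos: [494.9, 21.8, 167.4]
tcp_rot: [2.447, 0.013, -3.111]
wrist_force: [0.4, -0.6, 0.3]
opening: 0.498
```

```bash
cat > tilt.py <<'E'
from m import *
import sys
def run(tag):
    p=ctrl.get_image('wrist'); save(p,'w%s.png'%tag); im=cv2.cvtColor(p['img'],cv2.COLOR_RGB2BGR)
    V,U=np.mgrid[0:400,0:640]; z=p['z_map']; dx=U-p['cx'];dy=V-p['cy']
    r=np.hypot(dx,dy)+1e-9;a=r/p['fx']; C=np.stack([np.tan(a)*dx/r*z,np.tan(a)*dy/r*z,z],-1)
    W=(C-np.array(p['t']))@np.array(p['R']); d=W-PF;h=d@n;x=d@xr;y=d@yr
    k=(z>0)&(h>29)&(h<62)&(np.hypot(x+5,y)<20); print(k.sum(),'hmax',h[k].max())
    for lo in range(28,60,4):
        m=k&(h>=lo)&(h<lo+4)
        if m.sum(): print(lo,m.sum(),'x mid',(np.percentile(x[m],2)+np.percentile(x[m],98))/2,'y',y[m].mean(),y[m].min())
    k2=k&(h>32)&(h<50)&(abs(y)<12); print(np.polyfit(h[k2],x[k2],1),np.polyfit(h[k2],y[k2],1))
    u,v=np.round(fproj(p,PM)).astype(int); cv2.imwrite('pics/w%sc.png'%tag,cv2.resize(im[v-55:v+55,u-55:u+55],None,fx=5,fy=5,interpolation=2))
    m=(z>0)&(abs(h-25)<2.0)&(np.hypot(x-13.5,y)<34); A=np.c_[x[m],y[m],np.ones(m.sum())]; print('ring', cv2.minEnclosingCircle(np.c_[x[m],y[m]].astype(np.float32)),h[m].mean(),'plane',np.linalg.lstsq(A,h[m],rcond=None)[0])
run(sys.argv[1]); st()
E
python3 tilt.py 26
```

```text
464 hmax 57.39829578887467
28 39 x mid -3.7647094548500144 y -3.1616604975037403 -5.119263253176464
32 51 x mid -4.848278094247883 y -3.2945215048275327 -5.385033341543366
36 56 x mid -5.3024536396398085 y -3.2312145223264515 -6.0017539465951995
40 58 x mid -6.145219509082501 y -3.0949798437404668 -5.6971372226130725
44 55 x mid -7.304087762528611 y -3.131760503358253 -5.661971601842915
48 63 x mid -7.390917041075778 y -2.8973472162855662 -5.43115143339396
52 95 x mid -9.077353292159653 y -1.7533667803103112 -5.474806436004037
56 47 x mid -8.44127208760756 y 1.156461600501184 -3.7541325593598818
[-0.202  2.932] [ 0.011 -3.621]
ring ((14.190396308898926, -0.20514903962612152), 31.306461334228516) 25.131444632767856 plane [-0.     0.003 25.146]
t 28.1 P [495.05   22.021 167.667] J [-0.48   0.097  1.992  0.603  1.454 -2.285] op 0.4961321285636357 F [-0.155  0.199 -0.062] M [-0.294  0.044 -0.02 ]
ringframe [  30.402 -121.22    64.902] F [-0.16   0.204  0.021] z [-0.009  0.64  -0.768] jaw 67.91477433644188
```

View pics/w26c.png

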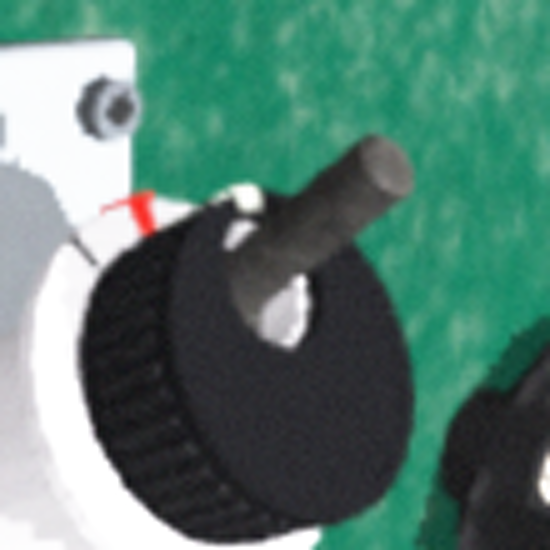

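```bash
python3 - <<'E'
from m import *
from scipy.optimize import least_squares
for nm in ('wrist','wrist','side','side'):
    p=ctrl.get_image(nm)
    V,U=np.mgrid[0:400,0:640]; z=p['z_map']; dx=U-p['cx'];dy=V-p['cy']
    if nm=='wrist':
        r=np.hypot(dx,dy)+1e-9;a=r/p['fx']; C=np.stack([np.tan(a)*dx/r*z,np.tan(a)*dy/r*z,z],-1)
    else: C=np.stack([dx/p['fx']*z,dy/p['fy']*z,z],-1)
    W=(C-np.array(p['t']))@np.array(p['R']); d=W-PF
    L=np.stack([d@xr,d@yr,d@n],-1)[(z>0)]
    k=(L[:,2]>29.5)&(L[:,2]<52.5)&(np.hypot(L[:,0]+5,L[:,1])<15); P=L[k]
    def f(v,free=True):
        o=np.array([v[0],v[1],42.]); u=np.array([v[2],v[3],1]); u/=np.linalg.norm(u); q=P-o
        return np.linalg.norm(q-np.outer(q@u,u),axis=1)-v[4]
    s=least_squares(f,[-6,2,-.2,0,6],loss='soft_l1',f_scale=.7); print(nm,len(P),s.x,'tilt',np.arctan(np.hypot(s.x[2],s.x[3])),'se',np.sqrt(np.diag(np.linalg.inv(s.jac.T@s.jac))*2*s.cost/len(P))[2])
    o=s.x; print('  axis at h=0:',o[0]-42*o[2],o[1]-42*o[3])
E
```

```text
wrist 320 [-6.76   1.158 -0.193  0.009  5.832] tilt 0.19100064663420388 se 0.007988007547446326
  axis at h=0: 1.3522612641485088 0.7763561106671202
wrist 322 [-6.778  1.288 -0.195  0.023  5.889] tilt 0.1938535280841346 se 0.007749627836489992
  axis at h=0: 1.4119278448257795 0.33716178324465473
side 49 [-5.492  2.627 -0.263 -0.016  6.27 ] tilt 0.25783143058044444 se 0.05460280224714822
  axis at h=0: 5.562267697168214 3.3166937739881095
side 47 [-5.471  1.498 -0.157  0.041  5.979] tilt 0.16062822620270548 se 0.0459377674649842
  axis at h=0: 1.1142645279707395 -0.21557556389401467
```

The cylinder fit in the close view puts the tilt at 0.19 ± 0.01 rad, inside the limit. One last check on the other screws before handing in.

```bash
python3 - <<'E'
from m import *
q=ctrl.get_image('side'); cv2.imwrite('pics/s30.png',cv2.resize(cv2.cvtColor(q['img'],cv2.COLOR_RGB2BGR)[160:330,250:410],None,fx=3.5,fy=3.5,interpolation=2))
E
```

```text
(no output)
```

View pics/s30.png

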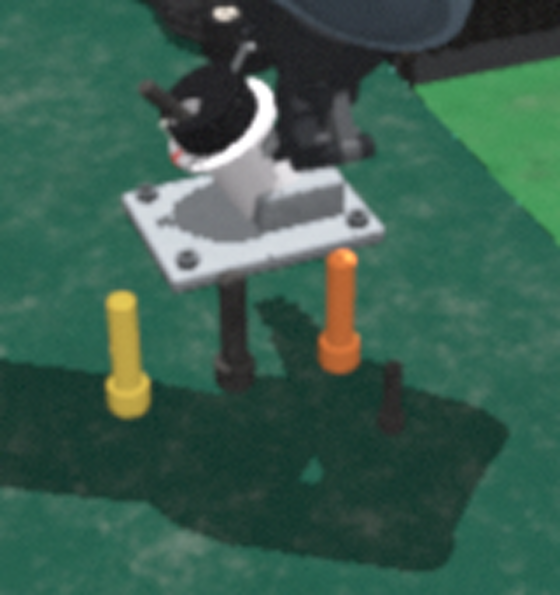

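The M16 at crop (235,330) and M10 at (392,400) stand upright. The M12 sits in the pocket at (165,100), and the gripper touches nothing.

```bash
python3 -c "
from m import *
print(ctrl.hand_in()); print(ctrl.get_state()['time'])"
```

```text
the job is handed in; nothing more can be done
None
the job is handed in; nothing more can be done
```

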